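Swing back a belt tensioner by its hidden bolt head and hold it

ROBOT

A 6-joint arm with a two-finger parallel gripper is mounted at the origin on a cart in front of the work surface, level with it; the furniture and walls round the work are solid. World frame = base frame: x ahead of the robot, y to its left, z up, the work surface at z = 0. Lengths are in m, angles in degrees, forces in N, time in s.
With the tool pointing down it reaches from about 0.3 to 0.75 m from the base axis. Payload 8.5 kg.
Tool frame: the origin (TCP) lies on the centre line of the jaws, within the pads' length; the fingertips stand 22 mm ahead of it and the grasp point (between the pads) lies 3 mm ahead of it (env.tip_reach is the distance from the TCP to the fingertips, in m); y points along the fingers, z is the direction in which the jaws open and shut, and the axes are right-handed (so a half turn about y gives the same grasp; the last joint's range is limited). The gripper opens to 85 mm and grips with 20 to 120 N. Pads are 22 mm wide; open, the fingers measure 114 mm over their backs; the gripper's body (76 mm by 85 mm) begins 54 mm behind the grasp point. The pads swing forward as they close: fully open they stand 13 mm farther back than shut.
Start: joints at [53.726, 21.807, 74.336, -0, 83.858, -12.336], TCP at [0.223, 0.503, 0.229] pointing down, gripper open.
Joint ranges: [-178.18, 178.18], [-50.72, 133.34], [12.68, 142.11], [-81.47, 261.47], [9.98, 163.14], [-165.26, 165.26]. Speed limits (degrees/s): [136.94, 136.94, 180, 180, 180, 180].

INTERFACE

Orientations are given as a 3x3 rotation matrix whose columns are the frame's x, y, z axes.
In Python, from rig import env, get_image gives the robot as it stands. The module is installed in compiled form; this text tells all that it offers.
- The arm moves only by the tool carry_out, never from a script. Its argument "targets" is a list that holds one entry, the list of rows, each a list of 7 numbers: the closure, from 0 (fully open) to 1 (shut), then the shift along the world's x, y, z in mm, then the turn, a rotation vector about the world's x, y, z in degrees. In form: [[[claw, dx, dy, dz, ax, ay, az], ...]]. A call has 1 to 20 rows; each row is the pose to reach, as a shift and turn from the pose commanded when the call began; what a row does not reach only later rows make up. A row lasts 1/12 s, in which the tool goes at most 41.7 mm and 7.16 degrees, less where a joint would pass 70% of its speed; a pose out of reach is approached as far as the arm can. A call with a gripper value outside its range is refused whole. The fingers move at their own pace and stop on an object; "squeeze" is the grip in N (left out, the last holds). Time passes only in rows, so rows that repeat a pose let the fingers close. It gives the time, the measured TCP pose, the force and the opening at its end, in the units of the state.
- env.observe(): the state, without advancing time (a new reading comes with each control period).
- get_image(name): name is "scene" or "top"; returns a dict with "img" (384x512x3 uint8, red, green, blue), "fx", "fy", "cx", "cy" (pixels), "rvec" (rotation vector, rad) and "tvec" (3), from world to camera coordinates, as OpenCV has them. Camera axes: x right, y down, z forward; pixel columns grow to the right and rows downward; lengths in m; the calibration is good to about 2 mm. A picture is of the moment at which its call begins. There is no depth.
- env.close_job(): hands the job in, once; it reports no verdict.
The state is a dict: "time_s": time; "q": joint angles; "qvel": joint speeds; "joint_efforts": joint torques, N m; "position": TCP position; "tool_rot": TCP orientation; "ft_force": force on the tool from outside, world axes, zero at the start; "wrist_torque": the same for the moment, N m; "grip_width": finger opening in m.
Only numpy, scipy, OpenCV 4.12 (cv2) and the standard library are available. Lean on these libraries where they do the work, as an engineer would, in place of code of your own. Each camera call takes 0.05 s, during which the arm holds its last target.

TASK

The belt is off the small belt-drive unit on the grinder stand and a new one is about to be slipped on. Lift the unit's hinged cover by its knob until it rests back on its stop, reach down into the gap behind the front bracket, grip the hex head of the tensioner bolt, and turn it counter-clockwise (as seen from the robot) until the sprung roller on the front has swung fully up against its stop. Finish while still gripping the head and holding the bolt from turning back; do not touch the roller or its arm, and leave the things lying around where they are.

Things in the scene. Friction and masses are not known exactly. Their poses are not given: they have to be found in the camera images.
- drive_unit: Grey belt-drive unit fixed to the stand, base plate 112 x 250 x 8 mm. Origin: centre of the underside; x points from its front (robot side) to its back, y left, z up. Front bracket: upright plate at x -30 to -24 mm, 210 mm wide, 108 mm high. On its front sit two 48 mm pulleys (y +76 and -97 mm, tops 66 mm up, reaching forward to x -66 mm) and the tensioner between them.
- gap (a point): Middle of the gap's mouth, level with the rim, 108 mm above the stand, at unit (0, 0, 108) mm. The gap lies behind the front bracket: unit x -24 to +24 mm, y -101 to +101 mm, floor 8 mm above the stand, open only at the top, where the shut cover closes it. Behind it a rail as high as the rim fills x 24 to 48 mm.
- cover (a joint): Hinge of the grey sheet cover (218 x 90 mm, about 0.3 kg) along the unit's rear upper edge, rad: 0 shut, grows as the front edge is lifted up and back, 1.92 at its stop. Past about 1.65 it falls back onto the stop by its own weight and stays there; before that it falls shut.
- cover_knob (a point): Middle of the black knob on the cover's front edge, left end: cylinder 22 mm across, 23 mm long, axis forward (unit -x) when shut; there at unit (-65, 82, 101) mm, 23 mm in front of the cover. Pinch from above, fingers to its left and right; it turns between the pads as the cover swings. 25 mm clear beside it if the fingers are not opened beyond 80 mm; pulley 35 mm below.
- cover_hinge (a point): Middle of the cover's hinge axis, which runs along the unit's y, at unit (48, 0, 109) mm; the knob's middle moves on a circle of 113 mm about it.
- bolt_head: Hex head of the tensioner bolt in the gap, 28 mm across flats, 32 across corners, 18 thick (6 to 24 mm behind the bracket). Origin: its centre, at unit (-9, 0, 86) mm, 22 mm below the rim. x: bolt axis; y: square to the two flats to grip, on its left and right. At rest the left flat faces 0.19 rad above level, at the stop 0.19 rad below level. A 37 mm flange lies between head and bracket.
- tension_bolt (a joint): Turn of the bolt, rad: 0 at rest (roller down), grows counter-clockwise as seen from the robot (left side goes down, right side and roller go up), 0.38 at the stop (roller up). A spring turns it back at all times, 0.09 N m at rest, 0.22 N m at the stop, plus the arm's weight (0.04 N m). Head, nut and roller arm turn together.
- roller_arm: Dark arm on the front of the bracket with the nut (24 mm hex, reaching forward to unit x -62 mm) and a roller (32 mm across, 16 mm wide); turns with the bolt, not to be touched. Origin on the bolt axis at unit x 0; the roller's middle is 62 mm from that axis along the arm's own -y (to the right), at unit x -59 mm.
- wrench_17: Wrench of 200 x 36 x 8 mm lying beside the unit's right end; bystander. Origin: centre of the underside.
- nut_m16: Loose hex nut 24 x 27 x 13 mm; bystander. Origin: centre of the underside.
- oil_can: Pump oiler with a bent spout, 62 x 77 x 152 mm; bystander. Origin: underside.
- quench_cup: Enamel cup with a handle, 81 x 108 x 76 mm; bystander. Origin: underside.
- paste_tin: Round tin, 66 mm diameter, 39 mm high; bystander. Origin: centre of the underside.
- oilstone: Two-layer stone block 45 x 125 x 24 mm, behind the unit; bystander. Origin: centre of the underside.
- bent_rod_0: Bent copper rod, 128 mm long, 6 mm thick; bystander. Origin: centre of the underside.
- bent_rod_1: Bent copper rod, 108 mm long, 6 mm thick; bystander. Origin: centre of the underside.

How it is judged (in metres and radians):
On the way, in this order (a step that is already met when the one before it is completed fails the run):
1. the cover rests open on its stop, let go, with the roller still down (value of joint cover above 1.85 rad and contact force between each of the arm, the fingers and cover below 0.3 N and value of joint tension_bolt below 0.08 rad), for 0.2 s.
2. the fingers grip the hex head in the gap (contact force between the fingers and bolt_head above 5 N and value of joint cover above 1.85 rad), for 0.2 s.
At the end, for the whole second after the job is handed in: Through the last second: bolt turned to its stop (at least 0.32 of 0.38 rad), held only by the fingers gripping the hex head (over 8 N, grasp point within 25 mm of the head's centre); nothing touches the roller arm; cover open on its stop (over 1.85 of 1.92 rad) (value of joint tension_bolt above 0.32 rad and velocity of joint tension_bolt below 0.1 rad/s and contact force between the fingers and bolt_head above 8 N and contact force between anything else and roller_arm below 0.3 N and distance between the grasp point and bolt_head below 0.025 m and value of joint cover above 1.85 rad); the arm keeps its last pose, push and grip.
It fails at once if the robot touches the roller or its arm (more than 1 N) (contact force between any of the fingers, the arm and roller_arm above 1 N).
It fails at once if a thing lying around is shifted more than 20 mm or knocked over (distance of any of oil_can, quench_cup, paste_tin, oilstone, bent_rod_0, bent_rod_1, nut_m16, wrench_17 from where it was at the start of the episode above 0.02 m).
It also fails if it takes over 45 s, if anything falls off the work surface, if the arm or the gripper's body presses on something with over 40 N, if the wrist force passes 120 N, or if a joint passes its speed limit or range.

## Working session

There is one attempt and no reset: what is moved stays moved. The work goes in short steps, Python scripts to look and compute and a tool call to move; the robot and the scene stay as the last step left them, time stands still between calls to the robot, and variables do not carry over. Pictures are saved under pics/ and viewed, and the job is handed in when it is done.

Besides the shell and the picture viewer there is one more tool, called after "Call:" as name(argument=value, ...), one argument or row to a line, values as JSON. carry_out: Moves the arm, as the interface text tells. Its arguments: {"type":"object","properties":{"targets":{"type":"array"},"squeeze":{"type":"number"}},"required":["targets"]}

```bash
mkdir -p pics; cat > h.py <<'E'
from rig import env, get_image
import cv2, numpy as np
def shot(n,f,crop=None,s=1):
    d=get_image(n); im=d["img"][:,:,::-1].copy()
    if crop: x0,y0,x1,y1=crop; im=im[y0:y1,x0:x1]
    if s!=1: im=cv2.resize(im,None,fx=s,fy=s,interpolation=cv2.INTER_CUBIC)
    cv2.imwrite("pics/"+f,im); return d
E
python3 - <<'E'
from h import *
for n in("scene","top"):
    d=shot(n,n+"0.png",s=1.5)
    R=cv2.Rodrigues(np.array(d["rvec"]))[0]; print(n,d["fx"],d["cx"],d["cy"],-R.T@np.array(d["tvec"]).ravel(),R.round(3).tolist())
o=env.observe(); print(o)
E
```

```text
scene 480.62385920785033 253.28094016441557 185.55001030644297 [ 7.46882543e-04 -7.97221666e-01  8.78838225e-01] [[0.814, -0.58, 0.016], [-0.378, -0.55, -0.745], [0.441, 0.6, -0.667]]
top 381.9913587639073 256.11766990313686 187.2200553419965 [ 0.48627206 -0.08091848  1.0052325 ] [[0.022, -1.0, -0.015], [-0.999, -0.022, -0.049], [0.049, 0.016, -0.999]]
{'time_s': 0.1, 'q': array([ 5.37259397e+01,  2.18390269e+01,  7.43782771e+01,  1.12191025e-03,
        8.38580594e+01, -1.23366868e+01]), 'qvel': array([-0.02481179, -0.06030483, -0.0587056 , -0.00505671, -0.07611586,
        0.03766469]), 'joint_efforts': array([ 3.15055113e-03, -4.49219263e+01, -2.31655419e+01, -1.85297372e-04,
        3.57320445e-03, -2.01601279e-05]), 'position': array([0.22300772, 0.50248274, 0.2287683 ]), 'tool_rot': array([[ 9.13988516e-01, -7.93913975e-04,  4.05739279e-01],
       [-4.05739945e-01, -1.04890333e-03,  9.13987963e-01],
       [-3.00046536e-04, -9.99999135e-01, -1.28080821e-03]]), 'ft_force': array([-0.00414869, -0.39003468,  0.16514405]), 'wrist_torque': array([0.03359597, 0.01024229, 0.02616527]), 'grip_width': 0.08517504458118129}
```

View pics/scene0.png

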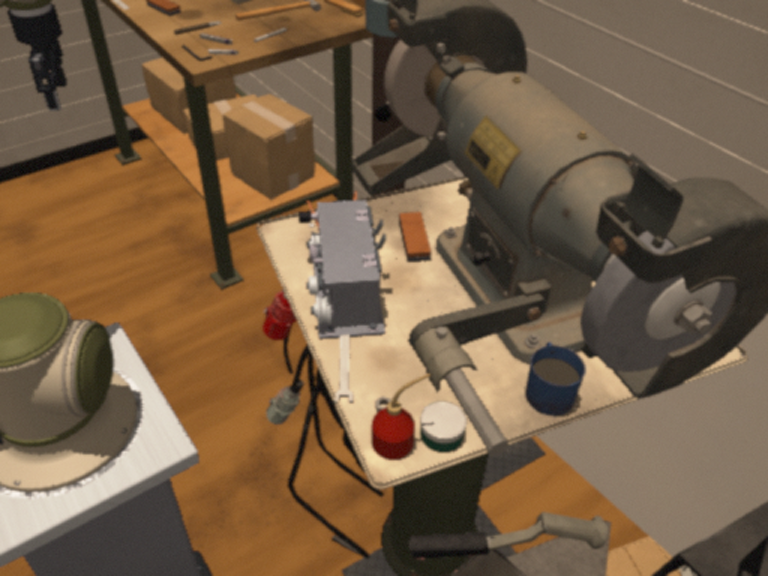

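View pics/top0.png

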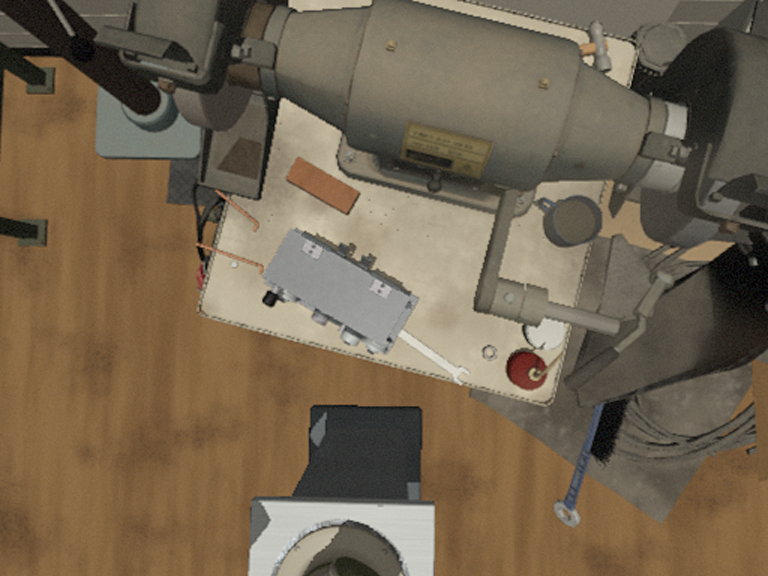

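```bash
python3 - <<'E'
from h import *
shot("scene","s1.png",(190,120,270,235),6)
shot("top","t1.png",(160,140,300,245),5.5)
E
```

```text
(no output)
```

View pics/s1.png

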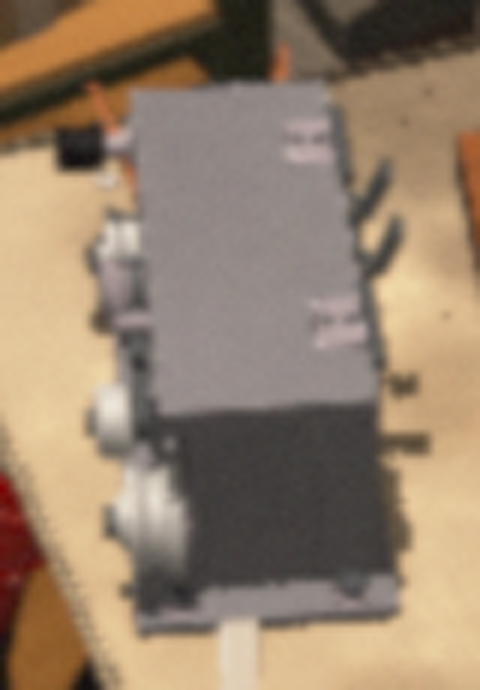

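View pics/t1.png

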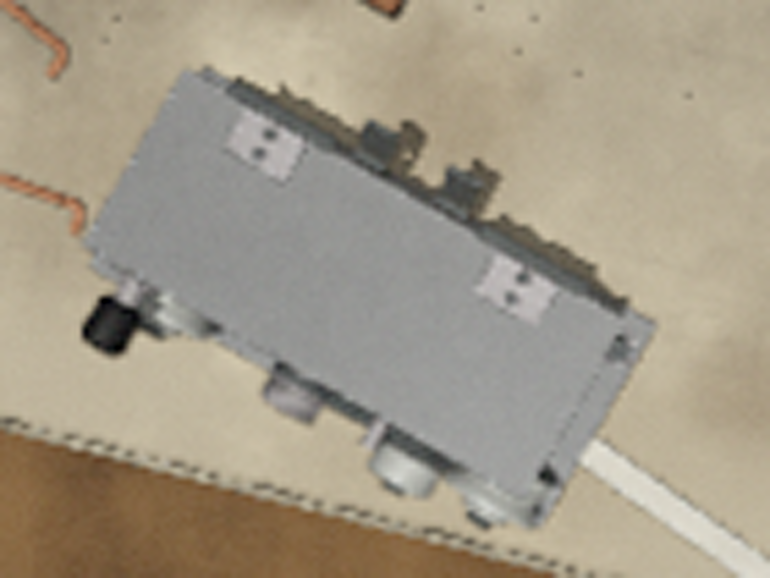

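```bash
cat > fit.py <<'E'
from h import *
from scipy.optimize import least_squares
T=[((205,68),(48,109,110)),((90,245),(-42,109,110)),((656,320),(56,-125,8)),((540,525),(-56,-125,8)),((110,326),(-65,82,101))]
S=[((140,632),(-56,-125,4)),((398,612),(56,-125,4)),((160,415),(-42,-109,110)),((378,403),(48,-109,110)),((133,92),(-42,109,110)),((325,85),(48,109,110)),((80,148),(-65,82,101))]
dt=get_image("top");ds=get_image("scene")
def proj(d,P):
    K=np.array([[d["fx"],0,d["cx"]],[0,d["fy"],d["cy"]],[0,0,1.]])
    return cv2.projectPoints(np.array(P,float).reshape(-1,1,3),np.array(d["rvec"],float),np.array(d["tvec"],float),K,None)[0].reshape(-1,2)
def w(p,U):
    c,s=np.cos(p[2]),np.sin(p[2]);U=np.array(U)/1000.
    return np.c_[p[0]+c*U[:,0]-s*U[:,1],p[1]+s*U[:,0]+c*U[:,1],U[:,2]]
pt=np.array([a for a,_ in T])/5.5+[160,140]-.4; ps=np.array([a for a,_ in S])/6+[190,120]-.4
def r(p): return np.r_[(proj(dt,w(p,[b for _,b in T]))-pt).ravel(),(proj(ds,w(p,[b for _,b in S]))-ps).ravel()]
if __name__=="__main__":
    f=least_squares(r,[.45,.1,-.45],loss="soft_l1"); p=f.x
    print(p,np.degrees(p[2])); print(r(p).reshape(-1,2).round(1).tolist())
    print("knob,hinge,head",w(p,[(-65,82,101),(48,82,109),(48,0,109),(-9,0,86),(0,0,108)]).round(4).tolist())
    for d,n,c,s in((dt,"top",(160,140,300,245),5.5),(ds,"scene",(190,120,270,235),6)):
        im=cv2.resize(d["img"][c[1]:c[3],c[0]:c[2],::-1],None,fx=s,fy=s,interpolation=cv2.INTER_CUBIC)
        U=[(a,b,110) for a in(48,-42) for b in(-109,109)]+[(a,b,z) for a in(-56,56) for b in(-125,125) for z in (0,8)]+[(-65,82,101),(-66,76,42),(-66,-97,42),(-42,82,101)]
        for q in proj(d,w(p,U)): cv2.circle(im,tuple(((q-c[:2]+.5)*s).astype(int)),3,(0,0,255),-1)
        cv2.imwrite("pics/fit_%s.png"%n,im)
E
python3 fit.py
```

```text
[ 0.51746467  0.00985148 -0.50136258] -28.725959705104668
[[-3.0, -0.8], [-1.4, -0.0], [0.7, 0.8], [0.3, 0.9], [0.7, -0.5], [-0.7, 0.2], [0.9, 0.2], [-0.4, 0.3], [1.0, -0.3], [-0.7, 0.2], [0.4, -0.5], [0.2, 0.0]]
knob,hinge,head [[0.4999, 0.113, 0.101], [0.599, 0.0587, 0.109], [0.5596, -0.0132, 0.109], [0.5096, 0.0142, 0.086], [0.5175, 0.0099, 0.108]]
```

View pics/fit_top.png

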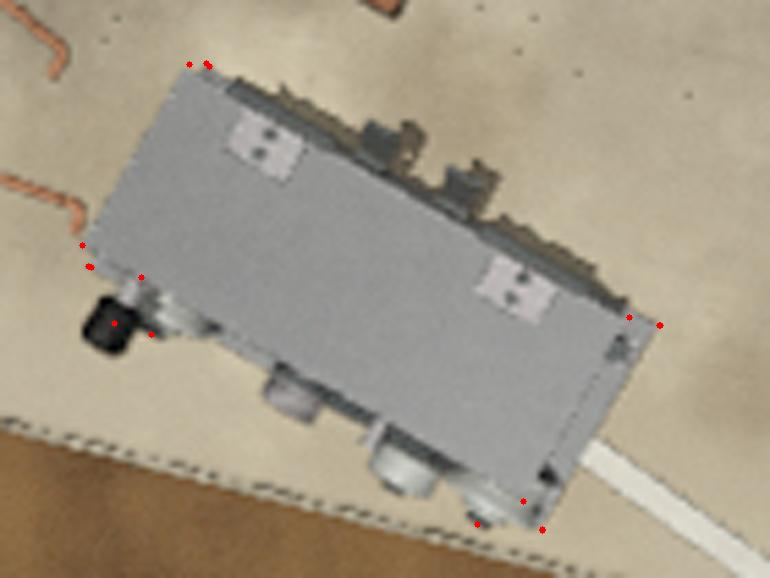

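View pics/fit_scene.png

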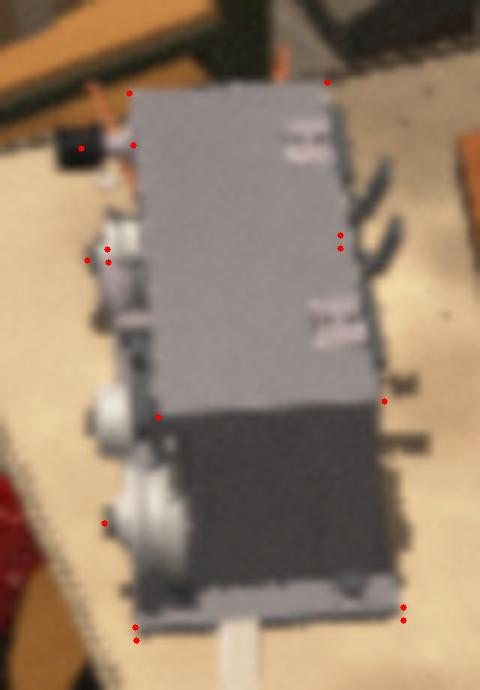

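```bash
sed -i 's/((205,68)/((192,70)/' fit.py; python3 fit.py; python3 - <<'E'
from h import *
dt=get_image("top");ds=get_image("scene")
def P(d):
    K=np.array([[d["fx"],0,d["cx"]],[0,d["fy"],d["cy"]],[0,0,1.]])
    return K@np.c_[cv2.Rodrigues(np.array(d["rvec"]))[0],np.array(d["tvec"]).ravel()]
prs={"plate tl":((404,122),(492,120)),"plate tr/br":((491,152),(518,150)),"plate br":((484,181),(495,186)),"plate bl":((402,160),(469,150)),"boltR":((544,82),(588,133)),"oil":((537,375),(396,405)),"hub":((500,290),(430,345))}
for k,(a,b) in prs.items():
    X=cv2.triangulatePoints(P(dt),P(ds),np.array(a)/1.5,np.array(b)/1.5).ravel();print(k,(X[:3]/X[3]).round(3))
print(env.tip_reach)
shot("scene","s2.png",(230,0,512,270),2.1)
E
```

```text
[ 0.51744867  0.0100601  -0.49996656] -28.645973919097628
[[-0.7, -1.1], [-1.5, 0.1], [0.6, 0.7], [0.3, 0.9], [0.6, -0.4], [-0.7, 0.2], [0.9, 0.2], [-0.3, 0.2], [1.0, -0.3], [-0.8, 0.2], [0.3, -0.5], [0.1, 0.0]]
knob,hinge,head [[0.4997, 0.1132, 0.101], [0.5989, 0.059, 0.109], [0.5596, -0.013, 0.109], [0.5096, 0.0144, 0.086], [0.5174, 0.0101, 0.108]]
plate tl [ 0.719 -0.094  0.321]
plate tr/br [ 0.678 -0.196  0.334]
plate br [ 0.65  -0.192  0.283]
plate bl [ 0.681 -0.092  0.28 ]
boltR [ 0.752 -0.25   0.364]
oil [ 0.388 -0.312  0.09 ]
hub [ 0.511 -0.247  0.079]
0.022
```

View pics/s2.png

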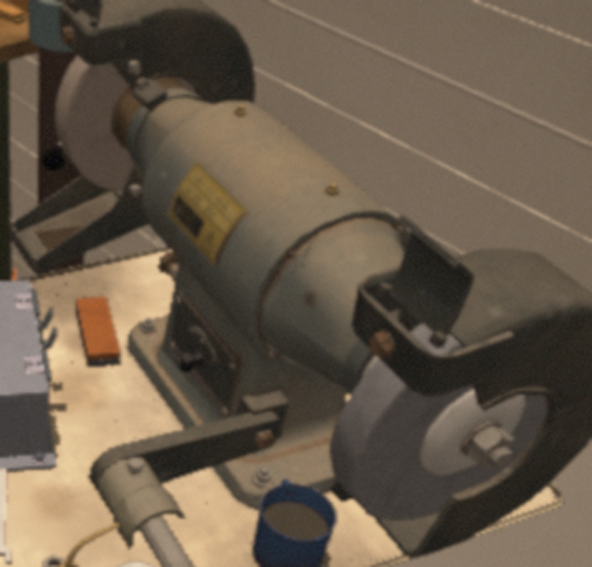

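Call:
carry_out(
  targets=[
    [[0.3,14,-19,0,0,0,0],[0.3,36,-51,0,0,0,0],[0.3,60,-85,0,0,0,0],[0.3,84,-118,0,0,0,-1],[0.3,108,-152,0,0,0,-2],[0.3,132,-186,0,0,0,-3],[0.3,156,-220,0,0,0,-4],[0.3,180,-254,0,0,0,-4.7],[0.3,204,-287,-5,0,0,-4.7],[0.3,228,-321,-10,0,0,-4.7],[0.3,248,-349,-15,0,0,-4.7],[0.3,263,-370,-20,0,0,-4.7],[0.3,273,-384,-25,0,0,-4.7],[0.3,277,-390,-29,0,0,-4.7],[0.3,277,-390,-29,0,0,-4.7],[0.3,277,-390,-29,0,0,-4.7]],
  ],
  squeeze=25,
)

```text
time_s: 1.88
position: [0.4997, 0.1132, 0.2003]
tool_rot: [[0.878, -0.001, 0.479], [-0.479, 0.0, 0.878], [-0.001, -1.0, -0.0]]
ft_force: [-0.4, 0.4, -0.4]
grip_width: 0.0596
```

```bash
python3 - <<'E'
from h import *
shot("scene","s3.png",(150,40,330,235),3)
shot("top","t3.png",(120,80,320,265),3)
o=env.observe();print(o["time_s"],o["position"],o["tool_rot"].round(3).tolist(),o["grip_width"],o["ft_force"])
E
```

```text
1.9833 [0.49960589 0.11371329 0.20072006] [[0.878, 0.0, 0.478], [-0.478, 0.0, 0.878], [0.0, -1.0, 0.0]] 0.05975966826476576 [-0.33495614  0.5523988  -0.25188788]
```

View pics/s3.png

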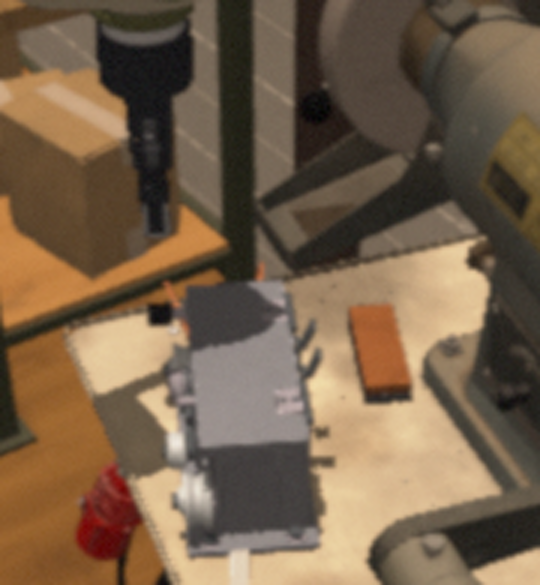

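View pics/t3.png

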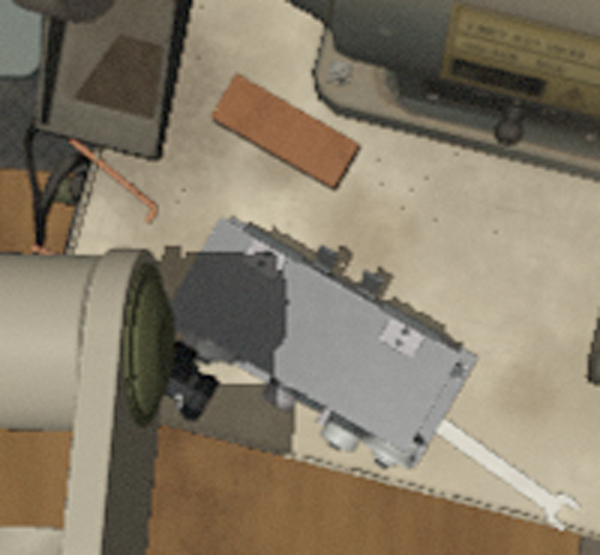

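Call:
carry_out(
  targets=[
    [[0.3,0,0,-20,0,0,0],[0.3,0,0,-45,0,0,0],[0.3,0,0,-68,0,0,0],[0.3,0,0,-84,0,0,0],[0.3,0,0,-92,0,0,0],[0.3,0,0,-92,0,0,0],[0.45,0,0,-92,0,0,0],[0.6,0,0,-92,0,0,0],[0.8,0,0,-92,0,0,0],[0.95,0,0,-92,0,0,0],[0.95,0,0,-92,0,0,0],[0.95,0,0,-92,0,0,0]],
  ],
  squeeze=25,
)

```text
time_s: 2.98
position: [0.5008, 0.1127, 0.1097]
tool_rot: [[0.878, 0.003, 0.479], [-0.479, 0.0, 0.878], [0.002, -1.0, 0.001]]
ft_force: [-0.9, 0.6, 7.2]
grip_width: 0.0045
```

```bash
python3 - <<'E'
from h import *
shot("scene","s4.png",(170,100,290,230),4.5)
o=env.observe();print(o["time_s"],o["position"],o["grip_width"],o["ft_force"],o["wrist_torque"])
# arc rows: th -> dx,dy,dz from shut
c,s=np.cos(-.5),np.sin(-.5)
for t in range(0,111,5):
    a=np.radians(184.05-t); x=113.28*np.cos(a)+113; z=113.28*np.sin(a)+8
    print(t,(x*c).round(1),(x*s).round(1),z.round(1))
E
```

```text
3.0333 [0.50083211 0.11274982 0.1096771 ] 0.004298191241838853 [-0.93827145  0.56234476  8.33741684] [ 0.09558065  0.19439872 -0.00033809]
0 0.0 -0.0 -0.0
5 -0.2 0.1 9.9
10 0.3 -0.2 19.7
15 1.6 -0.9 29.5
20 3.6 -2.0 39.1
25 6.3 -3.5 48.5
30 9.8 -5.3 57.6
35 13.9 -7.6 66.3
40 18.7 -10.2 74.5
45 24.1 -13.2 82.2
50 30.0 -16.4 89.4
55 36.5 -20.0 96.0
60 43.5 -23.8 101.9
65 50.9 -27.8 107.0
70 58.7 -32.0 111.4
75 66.7 -36.4 115.1
80 75.0 -41.0 117.9
85 83.5 -45.6 119.9
90 92.1 -50.3 121.0
95 100.8 -55.1 121.3
100 109.5 -59.8 120.7
105 118.1 -64.5 119.2
110 126.5 -69.1 116.9
```

View pics/s4.png

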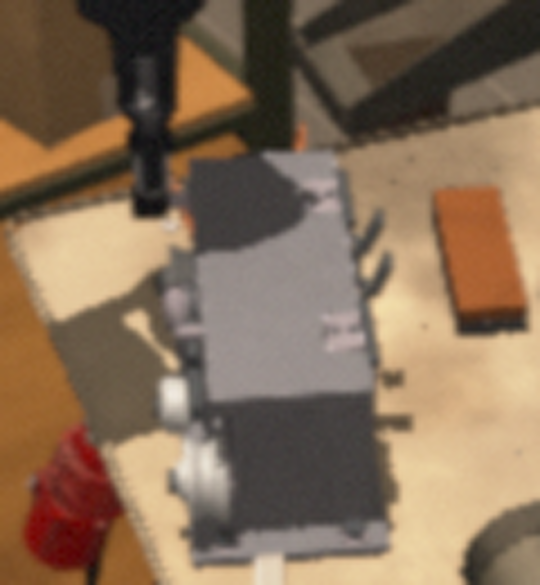

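```bash
python3 - <<'E'
from h import *
a=shot("scene","s5.png",(180,110,240,180),9)
shot("top","t5.png",(140,160,240,240),7)
E
python3 - <<'E'
import sys;sys.path.insert(0,'.')
from fit import *
print(proj(ds,[[.4997,.1132,.101],[.5008,.1127,.0877],[.5008,.1127,.1067]])); print(proj(dt,[[.4997,.1132,.101]]))
E
```

```text
[[203.03401564 144.27571566]
 [203.74794771 148.18888346]
 [203.37049268 142.5153312 ]]
[[180.19424553 198.46445871]]
```

View pics/s5.png

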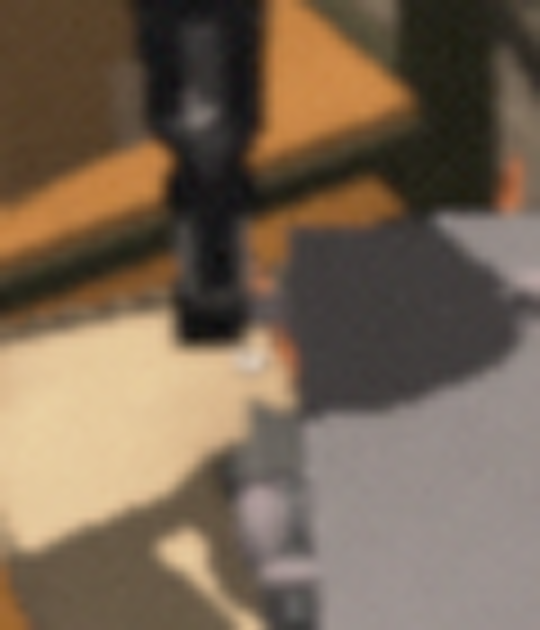

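View pics/t5.png

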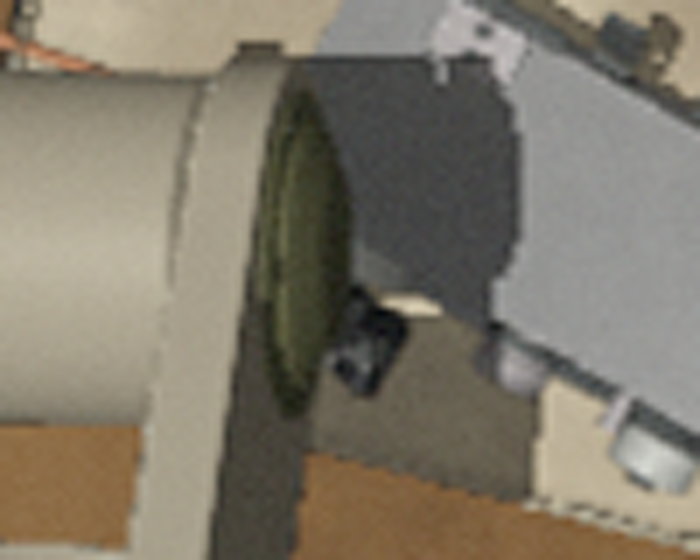

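```bash
python3 - <<'E'
from fit import *
u=np.array([.479,.878,0]);v=np.array([.878,-.479,0])
for b in(-30,-44,30): 
  for z in(.178,.185,.19,.2): print(b,z,((proj(ds,[np.array([.4997,.1132,z])+u*b/1000+v*k for k in(-.011,.011)])-[150,40]+.5)*3).round(0).tolist())
P=T+[]
def r2(p):
    return np.r_[(proj(dt,w(p,[b for _,b in T])+[0,0,p[3]])-pt).ravel(),(proj(ds,w(p,[b for _,b in S])+[0,0,p[3]])-ps).ravel()]
print(least_squares(r2,[.51,.01,-.5,0]).x)
E
```

```text
-30 0.178 [[144.0, 263.0], [170.0, 262.0]]
-30 0.185 [[144.0, 256.0], [170.0, 255.0]]
-30 0.19 [[143.0, 251.0], [170.0, 250.0]]
-30 0.2 [[142.0, 241.0], [169.0, 240.0]]
-44 0.178 [[145.0, 273.0], [171.0, 271.0]]
-44 0.185 [[144.0, 266.0], [171.0, 264.0]]
-44 0.19 [[144.0, 261.0], [170.0, 259.0]]
-44 0.2 [[143.0, 251.0], [170.0, 249.0]]
30 0.178 [[142.0, 223.0], [167.0, 222.0]]
30 0.185 [[141.0, 217.0], [167.0, 215.0]]
30 0.19 [[141.0, 212.0], [166.0, 210.0]]
30 0.2 [[140.0, 202.0], [166.0, 201.0]]
[ 0.51752797  0.01014818 -0.500273   -0.00061791]
```

```bash
python3 - <<'E'
import cv2
im=cv2.imread("pics/s3.png")[0:360,60:300]
cv2.imwrite("pics/s3c.png",cv2.resize(im,None,fx=1.6,fy=1.6))
E
```

```text
(no output)
```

View pics/s3c.png

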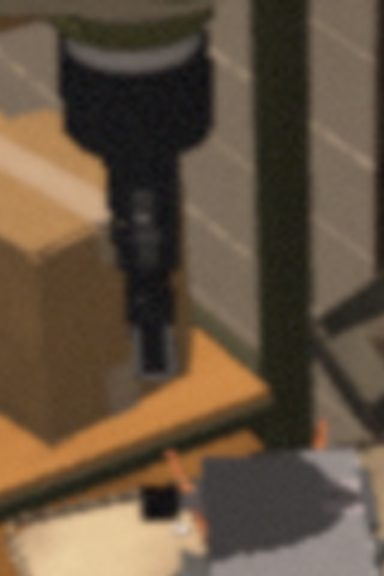

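Call:
carry_out(
  targets=[
    [[0.95,0,0,20,0,0,0],[0.95,0,0,45,0,0,0],[0.95,0,0,60,0,0,0],[0.95,0,0,60,0,0,0]],
  ],
)

```text
time_s: 3.67
position: [0.5016, 0.1127, 0.1716]
tool_rot: [[0.878, 0.006, 0.479], [-0.479, -0.0, 0.878], [0.006, -1.0, 0.003]]
ft_force: [0.8, -0.2, 0.7]
grip_width: 0.0044
```

```bash
python3 - <<'E'
from fit import *
shot("scene","s6.png",(170,80,250,180),6)
o=env.observe();print(o["position"],o["grip_width"],o["ft_force"])
p=o["position"]
u=np.array([.479,.878,0]);v=np.array([.878,-.479,0])
for b in(-2,-17):
  for z in(0,-.01,-.022): print(b,z,((proj(ds,[p+[0,0,z]+u*b/1000+v*k for k in(-.011,.011)])-[170,80]+.5)*6).round(0).tolist())
E
```

```text
[0.49975603 0.11263924 0.16768062] 0.004157437788139563 [-1.48058615 -0.27124113 -1.01544462]
-2 0 [[168.0, 269.0], [219.0, 266.0]]
-2 -0.01 [[170.0, 288.0], [221.0, 285.0]]
-2 -0.022 [[171.0, 311.0], [222.0, 308.0]]
-17 0 [[169.0, 289.0], [221.0, 286.0]]
-17 -0.01 [[171.0, 308.0], [222.0, 306.0]]
-17 -0.022 [[172.0, 331.0], [224.0, 328.0]]
```

View pics/s6.png

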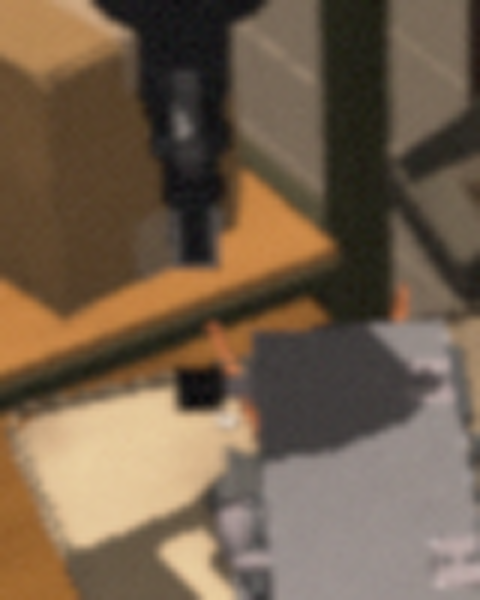

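```bash
python3 - <<'E'
from fit import *
shot("scene","s7.png",(130,20,270,150),5)
p=env.observe()["position"];print(p)
u=np.array([.479,.878,0]);v=np.array([.878,-.479,0])
for h in(.045,.051,.06,.07,.08):
  print(h,((proj(ds,[p+[0,0,h]+u*b+v*k for b,k in((-.0425,-.038),(-.0425,.038),(.0425,-.038),(.0425,.038))])-[130,20]+.5)*5).round(0).tolist())
E
```

```text
[0.49973603 0.1126515  0.16734636]
0.045 [[282.0, 499.0], [437.0, 490.0], [279.0, 406.0], [427.0, 399.0]]
0.051 [[281.0, 488.0], [437.0, 480.0], [278.0, 396.0], [426.0, 389.0]]
0.06 [[279.0, 473.0], [436.0, 465.0], [277.0, 381.0], [426.0, 373.0]]
0.07 [[278.0, 455.0], [435.0, 447.0], [275.0, 364.0], [425.0, 356.0]]
0.08 [[276.0, 438.0], [435.0, 430.0], [274.0, 346.0], [424.0, 339.0]]
```

View pics/s7.png

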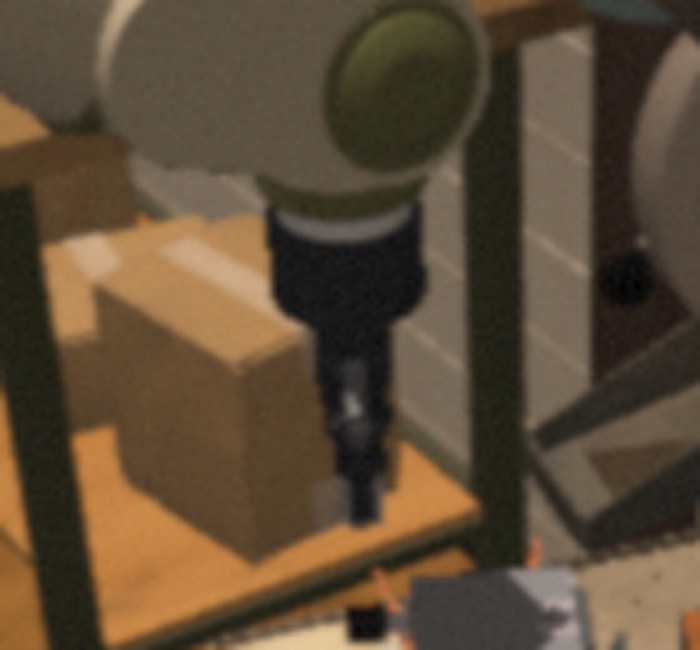

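Call:
carry_out(
  targets=[
    [[0.3,0,0,0,0,0,0],[0.3,0,0,0,0,0,0],[0.3,0,0,0,0,0,0],[0.3,0,0,0,0,0,0],[0.3,0,0,0,0,0,0],[0.3,0,0,-20,0,0,0],[0.3,0,0,-45,0,0,0],[0.3,0,0,-65,0,0,0],[0.3,0,0,-78,0,0,0],[0.3,0,0,-82,0,0,0],[0.3,0,0,-82,0,0,0]],
  ],
  squeeze=25,
)

```text
time_s: 4.88
position: [0.4998, 0.1126, 0.0857]
tool_rot: [[0.878, -0.002, 0.479], [-0.479, -0.0, 0.878], [-0.002, -1.0, -0.001]]
ft_force: [0.2, -0.4, 0.6]
grip_width: 0.0598
```

```bash
python3 - <<'E'
from h import *
shot("scene","s8.png",(170,90,250,180),6)
o=env.observe();print(o["position"],o["grip_width"],o["ft_force"])
E
```

```text
[0.5003571  0.11267439 0.08657544] 0.05984728858730379 [ 0.41046816  0.19660618 -0.24274767]
```

View pics/s8.png

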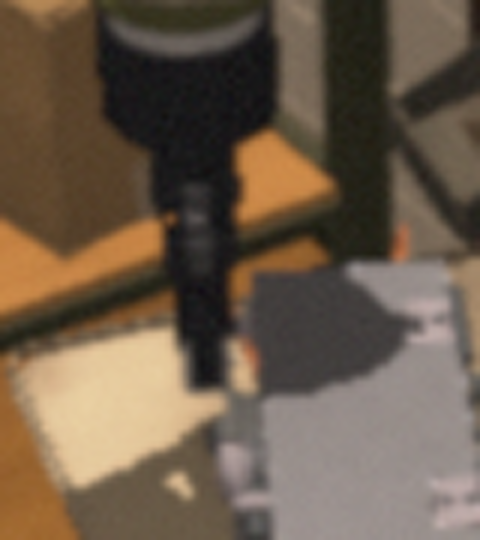

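Call:
carry_out(
  targets=[
    [[0.5,0,0,0,0,0,0],[0.7,0,0,0,0,0,0],[0.9,0,0,0,0,0,0],[0.95,0,0,0,0,0,0],[0.95,0,0,0,0,0,0],[0.95,0,0,0,0,0,0]],
  ],
  squeeze=25,
)

```text
time_s: 5.43
position: [0.5006, 0.1129, 0.0871]
tool_rot: [[0.878, 0.002, 0.479], [-0.479, 0.0, 0.878], [0.001, -1.0, 0.001]]
ft_force: [-1.2, 1.5, 6.3]
grip_width: 0.0209
```

Call:
carry_out(
  targets=[
    [[0.95,0,0,4,0,0,0],[0.95,0,0,10,0,0,0],[0.95,0.3,-0.2,20,0,0,0],[0.95,1.6,-0.9,29.5,0,0,0],[0.95,3.6,-2,39,0,0,0],[0.95,6.3,-3.5,48.5,0,0,0],[0.95,8,-4.4,53,0,0,0],[0.95,8,-4.4,53,0,0,0]],
  ],
  squeeze=25,
)

```text
time_s: 6.1
position: [0.5086, 0.1084, 0.1401]
tool_rot: [[0.878, 0.001, 0.479], [-0.479, 0.001, 0.878], [0.001, -1.0, 0.001]]
ft_force: [3.7, 4.1, -3.9]
grip_width: 0.0208
```

```bash
python3 - <<'E'
from h import *
shot("scene","s9.png",(160,70,290,200),4.5)
o=env.observe();print(o["position"],o["grip_width"],o["ft_force"],o["wrist_torque"])
E
```

```text
[0.50829873 0.10853993 0.13944599] 0.020994039639831583 [ 3.75807139  4.02473678 -2.2750158 ] [ 0.75139813 -0.53183412 -0.01013662]
```

View pics/s9.png

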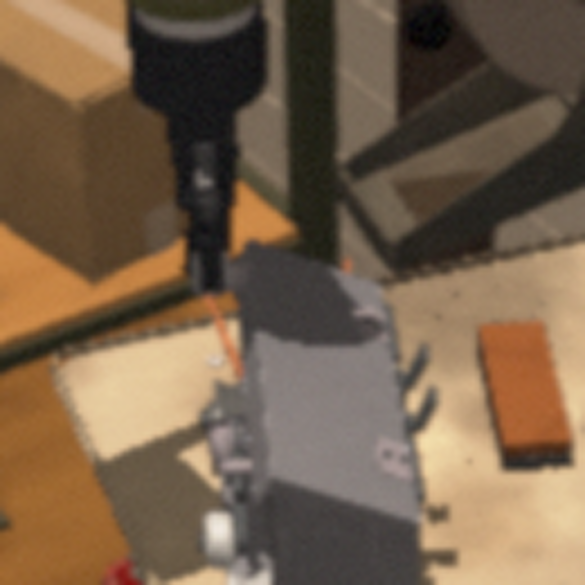

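Call:
carry_out(
  targets=[
    [[0.95,1.8,-0.9,4.6,0,0,0],[0.95,5.9,-3.2,13.3,0,0,0],[0.95,10.7,-5.8,21.5,0,0,0],[0.95,16.1,-8.8,29.2,0,0,0],[0.95,22,-12,36.4,0,0,0],[0.95,28.5,-15.6,43,0,0,0],[0.95,35.5,-19.4,48.9,0,0,0],[0.95,42.9,-23.4,54,0,0,0],[0.95,46.8,-25.5,56.2,0,0,0],[0.95,46.8,-25.5,56.2,0,0,0]],
  ],
)

```text
time_s: 6.98
position: [0.5551, 0.083, 0.1953]
tool_rot: [[0.878, -0.001, 0.479], [-0.479, 0.001, 0.878], [-0.001, -1.0, 0.001]]
ft_force: [0.5, 5.0, -0.6]
grip_width: 0.0209
```

```bash
python3 - <<'E'
from h import *
shot("scene","s10.png",(160,50,310,180),4.5)
o=env.observe();print(o["position"],o["grip_width"],o["ft_force"],o["wrist_torque"])
E
```

```text
[0.5547295  0.08319208 0.19503574] 0.02124107595750499 [ 0.61245131  5.25445151 -1.84450118] [ 0.94276619 -0.12141338 -0.01925965]
```

View pics/s10.png

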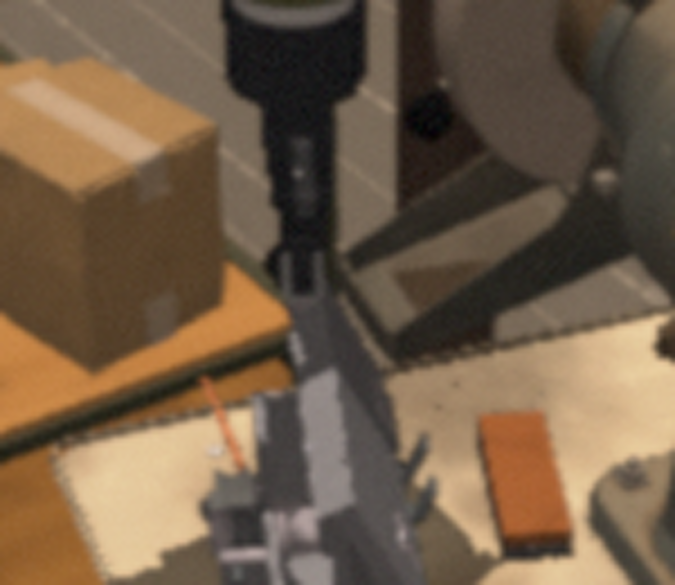

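Call:
carry_out(
  targets=[
    [[0.95,3.9,-2.1,2.2,0,0,0],[0.95,11.9,-6.5,5.9,0,0,0],[0.95,20.2,-11.1,8.7,0,0,0],[0.95,28.7,-15.7,10.7,0,0,0],[0.95,37.3,-20.4,11.8,0,0,0],[0.95,46,-25.2,12.1,0,0,0],[0.95,54.7,-29.9,11.5,0,0,0],[0.95,58,-31.7,11,0,0,0],[0.95,58,-31.7,11,0,0,0]],
  ],
)

```text
time_s: 7.78
position: [0.613, 0.0502, 0.2057]
tool_rot: [[0.877, -0.001, 0.48], [-0.48, -0.001, 0.877], [-0.001, -1.0, -0.001]]
ft_force: [0.4, -0.4, -0.1]
grip_width: 0.0041
```

```bash
python3 - <<'E'
from h import *
shot("scene","s11.png",(160,30,310,180),4)
shot("top","t11.png",(120,60,320,245),3.2)
o=env.observe();print(o["position"],o["grip_width"],o["ft_force"],o["wrist_torque"])
E
```

```text
[0.61249323 0.05085385 0.20612785] 0.00431969410367681 [1.06447317 0.05726691 1.38045063] [-0.01369794  0.04902534  0.0295493 ]
```

View pics/s11.png

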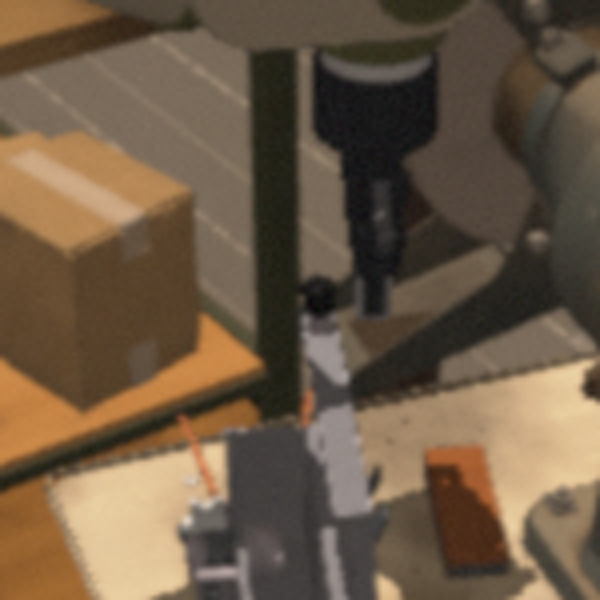

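View pics/t11.png

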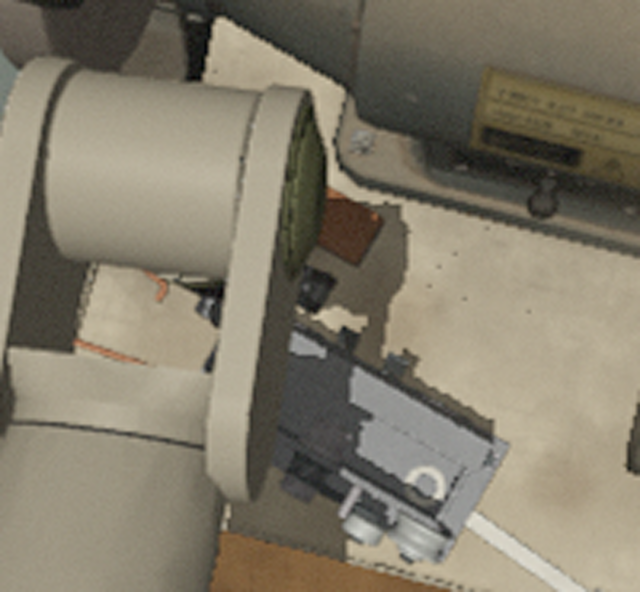

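```bash
python3 - <<'E'
from fit import *
p=least_squares(r,[.5175,.01,-.5],loss="soft_l1").x if 0 else [.51745,.01006,-.5]
for t in range(60,112,5):
    a=np.radians(184.05-t); print(t,((proj(ds,w(p,[(48+113.28*np.cos(a),82,109+113.28*np.sin(a))]))-[160,30]+.5)*4).round(0))
shot("scene","s12.png",(160,30,310,180),4)
E
```

```text
60 [[244. 326.]]
65 [[257. 318.]]
70 [[271. 312.]]
75 [[285. 306.]]
80 [[300. 302.]]
85 [[315. 298.]]
90 [[330. 296.]]
95 [[346. 295.]]
100 [[362. 295.]]
105 [[377. 296.]]
110 [[392. 298.]]
```

View pics/s12.png

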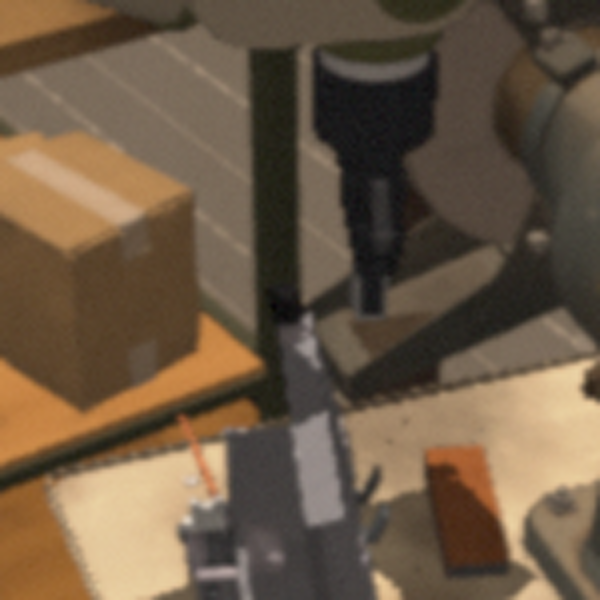

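Call:
carry_out(
  targets=[
    [[0.95,0,0,25,0,0,0],[0.6,0,0,30,0,0,0],[0.3,0,0,30,0,0,0],[0.3,-20,11,30,0,0,0],[0.3,-50,27,30,0,0,0],[0.3,-80,44,20,0,0,0],[0.3,-105,58,0,0,0,0],[0.3,-113,62,-30,0,0,0],[0.3,-113,62,-30,0,0,0]],
  ],
  squeeze=60,
)

```text
time_s: 8.78
position: [0.4954, 0.1141, 0.1721]
tool_rot: [[0.878, -0.01, 0.478], [-0.478, 0.0, 0.878], [-0.009, -1.0, -0.004]]
ft_force: [-0.6, -0.4, -1.5]
grip_width: 0.0597
```

```bash
python3 - <<'E'
from h import *
shot("scene","s13.png",(150,50,310,230),3.3)
o=env.observe();print(o["time_s"],o["position"],o["grip_width"],o["ft_force"],o["wrist_torque"])
E
```

```text
8.8333 [0.49808314 0.11343067 0.17472115] 0.059988999101062215 [ 0.91419024 -1.12618648  0.18671659] [ 0.01745894  0.03583582 -0.05856498]
```

View pics/s13.png

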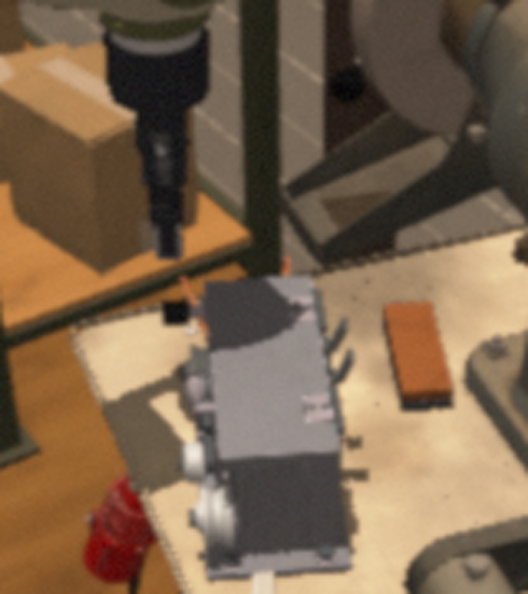

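Call:
carry_out(
  targets=[
    [[0.3,0,0,-20,0,0,0],[0.3,0,0,-45,0,0,0],[0.3,0,0,-68,0,0,0],[0.3,0,0,-88,0,0,0],[0.3,0,0,-95,0,0,0],[0.3,0,0,-95,0,0,0],[0.5,0,0,-95,0,0,0],[0.7,0,0,-95,0,0,0],[0.9,0,0,-95,0,0,0],[0.95,0,0,-95,0,0,0],[0.95,0,0,-95,0,0,0],[0.95,0,0,-95,0,0,0]],
  ],
  squeeze=60,
)

```text
time_s: 9.83
position: [0.5007, 0.1128, 0.083]
tool_rot: [[0.878, 0.003, 0.479], [-0.479, -0.001, 0.878], [0.003, -1.0, 0.001]]
ft_force: [-0.4, -2.3, 5.9]
grip_width: 0.0203
```

```bash
python3 - <<'E'
from h import *
shot("scene","s14.png",(170,100,250,180),7)
o=env.observe();print(o["time_s"],o["position"],o["grip_width"],o["ft_force"],o["wrist_torque"])
E
```

```text
9.8833 [0.50069062 0.11282849 0.08297128] 0.020030620714443104 [-1.21231054 -1.93255751  5.91831191] [-0.27633696  0.14005728  0.04661741]
```

View pics/s14.png

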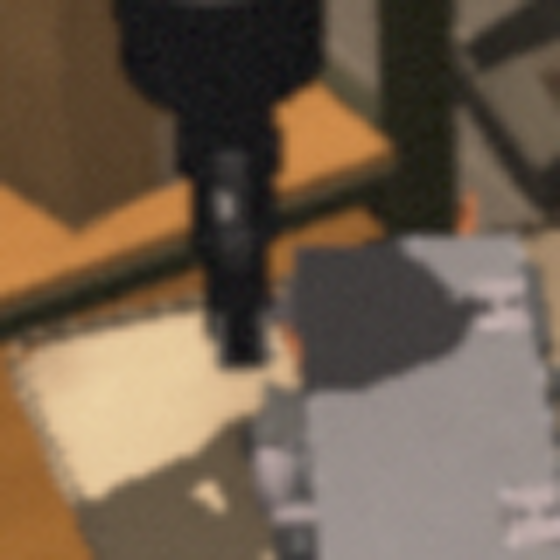

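Call:
carry_out(
  targets=[
    [[0.95,0,0,4,0,0,0],[0.95,0,0,10,0,0,0],[0.95,0.3,-0.2,20,0,0,0],[0.95,1.6,-0.9,29.5,0,0,0],[0.95,3.6,-2,39,0,0,0],[0.95,6.3,-3.5,48.5,0,0,0],[0.95,9.8,-5.3,57.6,0,0,0],[0.95,13.9,-7.6,66.3,0,0,0],[0.95,18.7,-10.2,74.5,0,0,0],[0.95,24.1,-13.2,82.2,0,0,0],[0.95,30,-16.4,89.4,0,0,0],[0.95,36.5,-20,96,0,0,0],[0.95,43.5,-23.8,101.9,0,0,0],[0.95,50.9,-27.8,107,0,0,0],[0.95,58.7,-32,111.4,0,0,0],[0.95,58.7,-32,111.4,0,0,0]],
  ],
  squeeze=60,
)

```text
time_s: 11.22
position: [0.5591, 0.0809, 0.1929]
tool_rot: [[0.877, -0.001, 0.48], [-0.48, 0.001, 0.877], [-0.001, -1.0, 0.0]]
ft_force: [1.5, 2.4, -6.9]
grip_width: 0.0196
```

```bash
python3 - <<'E'
from h import *
shot("scene","s15.png",(190,60,270,150),6.5)
o=env.observe();print(o["time_s"],o["position"],o["grip_width"],o["ft_force"],o["wrist_torque"])
E
```

```text
11.2667 [0.55840917 0.08119884 0.1925365 ] 0.019286575340813305 [ 2.57587581  1.11117656 -9.00040222] [ 0.32299203 -0.20311859 -0.29109499]
```

View pics/s15.png

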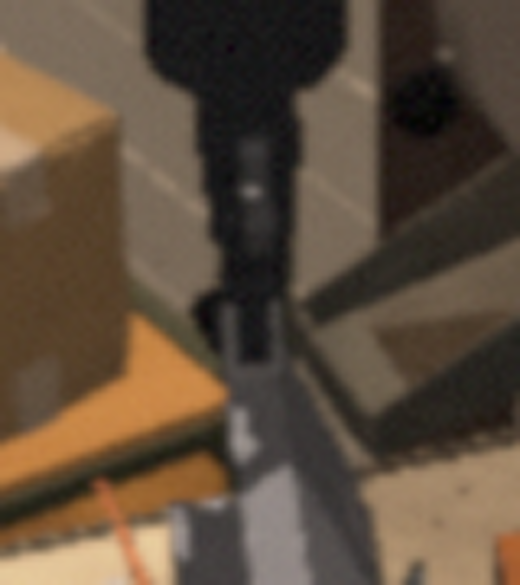

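Call:
carry_out(
  targets=[
    [[0.95,8,-4.4,3.7,0,0,0],[0.95,16.3,-9,6.5,0,0,0]],
  ],
)

```text
time_s: 11.43
position: [0.5741, 0.0724, 0.1984]
tool_rot: [[0.878, -0.003, 0.479], [-0.479, -0.0, 0.878], [-0.002, -1.0, -0.001]]
ft_force: [0.2, 1.1, 0.8]
grip_width: 0.0128
```

Call:
carry_out(
  targets=[
    [[0.95,0,0,25,0,0,0],[0.6,0,0,40,0,0,0],[0.3,0,0,40,0,0,0],[0.3,-20,11,40,0,0,0],[0.3,-45,25,30,0,0,0],[0.3,-70,38,5,0,0,0],[0.3,-78.5,43,-20,0,0,0],[0.3,-78.5,43,-28,0,0,0],[0.3,-78.5,43,-28,0,0,0]],
  ],
  squeeze=40,
)

```text
time_s: 12.18
position: [0.4955, 0.1152, 0.1702]
tool_rot: [[0.878, -0.003, 0.479], [-0.479, -0.0, 0.878], [-0.003, -1.0, -0.002]]
ft_force: [0.4, -1.3, 0.1]
grip_width: 0.0599
```

```bash
python3 - <<'E'
from h import *
shot("scene","s16.png",(150,50,310,230),3.3)
o=env.observe();print(o["time_s"],o["position"],o["grip_width"])
c,s=np.cos(-.5),np.sin(-.5);h=23
for t in list(range(0,106,5)):
    a=np.radians(184.05-t); k=np.radians(min(max(0,(t-10)*.55),45))
    x=113.28*np.cos(a)+113+h*np.sin(k); z=113.28*np.sin(a)+8+h*(1-np.cos(k))
    K=np.degrees(k); print(t,(x*c).round(1),(x*s).round(1),z.round(1),(-K*.479).round(1),(-K*.878).round(1))
E
```

```text
12.2333 [0.49686849 0.11489868 0.17161075] 0.06001414844072108
0 0.0 -0.0 -0.0 -0.0 -0.0
5 -0.2 0.1 9.9 -0.0 -0.0
10 0.3 -0.2 19.7 -0.0 -0.0
15 2.5 -1.4 29.5 -1.3 -2.4
20 5.5 -3.0 39.2 -2.6 -4.8
25 9.2 -5.0 48.7 -4.0 -7.2
30 13.6 -7.4 58.0 -5.3 -9.7
35 18.7 -10.2 66.9 -6.6 -12.1
40 24.4 -13.3 75.5 -7.9 -14.5
45 30.7 -16.8 83.5 -9.2 -16.9
50 37.6 -20.5 91.1 -10.5 -19.3
55 45.0 -24.6 98.1 -11.9 -21.7
60 52.8 -28.9 104.5 -13.2 -24.1
65 61.1 -33.4 110.2 -14.5 -26.6
70 69.6 -38.0 115.2 -15.8 -29.0
75 78.5 -42.9 119.4 -17.1 -31.4
80 87.6 -47.9 122.9 -18.4 -33.8
85 96.8 -52.9 125.6 -19.8 -36.2
90 106.2 -58.0 127.5 -21.1 -38.6
95 115.1 -62.9 128.0 -21.6 -39.5
100 123.7 -67.6 127.4 -21.6 -39.5
105 132.3 -72.3 126.0 -21.6 -39.5
```

View pics/s16.png

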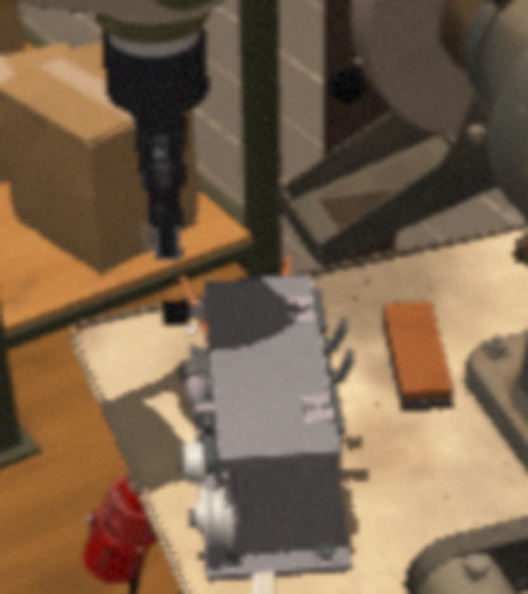

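Call:
carry_out(
  targets=[
    [[0.3,0,0,-20,0,0,0],[0.3,0,0,-45,0,0,0],[0.3,0,0,-68,0,0,0],[0.3,0,0,-86,0,0,0],[0.3,0,0,-93,0,0,0],[0.3,0,0,-93,0,0,0],[0.5,0,0,-93,0,0,0],[0.7,0,0,-93,0,0,0],[0.9,0,0,-93,0,0,0],[0.95,0,0,-93,0,0,0],[0.95,0,0,-93,0,0,0],[0.95,0,0,-93,0,0,0]],
  ],
  squeeze=40,
)

```text
time_s: 13.23
position: [0.4971, 0.1148, 0.0798]
tool_rot: [[0.878, 0.002, 0.479], [-0.479, -0.001, 0.878], [0.002, -1.0, 0.001]]
ft_force: [-0.4, -2.6, 5.4]
grip_width: 0.021
```

Call:
carry_out(
  targets=[
    [[0.95,0,0,4,0,0,0],[0.95,0,0,10,0,0,0],[0.95,0.3,-0.2,20,0,0,0],[0.95,2.5,-1.4,29.5,-1.3,-2.4,0],[0.95,5.5,-3,39.2,-2.6,-4.8,0],[0.95,9.2,-5,48.7,-4,-7.2,0],[0.95,13.6,-7.4,58,-5.3,-9.7,0],[0.95,18.7,-10.2,66.9,-6.6,-12.1,0],[0.95,24.4,-13.3,75.5,-7.9,-14.5,0],[0.95,30.7,-16.8,83.5,-9.2,-16.9,0],[0.95,37.6,-20.5,91.1,-10.5,-19.3,0],[0.95,45,-24.6,98.1,-11.9,-21.7,0]],
  ],
)

```text
time_s: 14.23
position: [0.5405, 0.091, 0.177]
tool_rot: [[0.797, 0.367, 0.48], [-0.436, -0.201, 0.877], [0.418, -0.908, -0.001]]
ft_force: [-1.4, 1.2, -4.2]
grip_width: 0.0209
```

```bash
python3 - <<'E'
from h import *
shot("scene","s17.png",(180,60,270,160),6)
o=env.observe();print(o["time_s"],o["position"],o["grip_width"],o["ft_force"])
E
```

```text
14.2833 [0.54136468 0.09055483 0.17775551] 0.020722745164855956 [-0.62762172  1.24492153 -2.67108586]
```

View pics/s17.png

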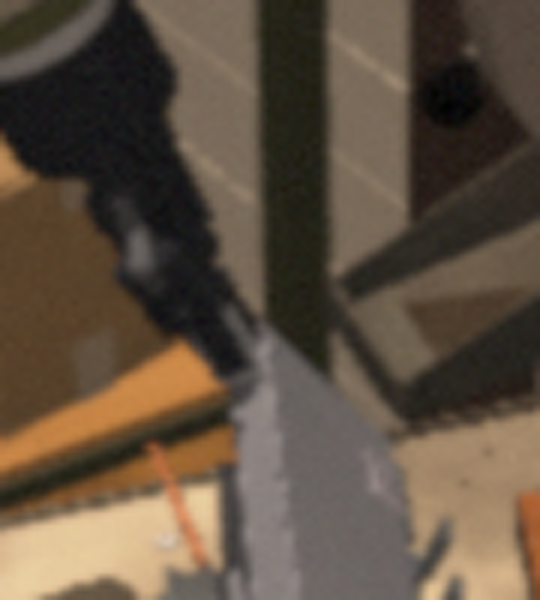

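Call:
carry_out(
  targets=[
    [[0.95,7.8,-4.3,6.4,-1.3,-2.4,0],[0.95,16.1,-8.8,12.1,-2.6,-4.9,0],[0.95,24.6,-13.4,17.1,-3.9,-7.3,0],[0.95,33.5,-18.3,21.3,-5.2,-9.7,0],[0.95,42.6,-23.3,24.8,-6.5,-12.1,0],[0.95,51.8,-28.3,27.5,-7.9,-14.5,0],[0.95,61.2,-33.4,29.4,-9.2,-16.9,0],[0.95,70.1,-38.3,29.9,-9.7,-17.8,0],[0.95,78.7,-43,29.3,-9.7,-17.8,0],[0.95,83,-45.4,28.8,-9.7,-17.8,0],[0.95,83,-45.4,28.8,-9.7,-17.8,0]],
  ],
)

```text
time_s: 15.2
position: [0.6251, 0.0448, 0.2051]
tool_rot: [[0.62, 0.62, 0.481], [-0.341, -0.339, 0.877], [0.707, -0.708, 0.001]]
ft_force: [-0.2, 3.2, -0.5]
grip_width: 0.0199
```

```bash
python3 - <<'E'
from h import *
shot("scene","s18.png",(180,40,310,160),5)
o=env.observe();print(o["time_s"],o["position"],o["tool_rot"][:,1],o["grip_width"],o["ft_force"])
E
```

```text
15.25 [0.62469274 0.04504763 0.20514306] [ 0.62005587 -0.33903331 -0.70752183] 0.020412706587561915 [0.43723135 1.76628169 0.41648005]
```

View pics/s18.png

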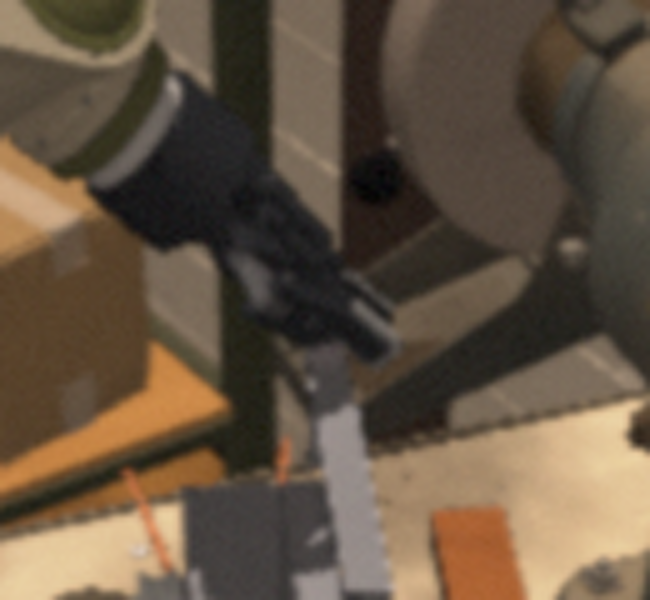

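Call:
carry_out(
  targets=[
    [[0.95,8,-4.4,-1,0,0,0],[0.95,16,-8.8,-3,0,0,0],[0.95,22,-12,-5,0,0,0],[0.95,22,-12,-5,0,0,0]],
  ],
)

```text
time_s: 15.58
position: [0.6465, 0.0331, 0.1988]
tool_rot: [[0.622, 0.619, 0.48], [-0.339, -0.339, 0.877], [0.706, -0.709, -0.001]]
ft_force: [-0.1, 6.1, -5.7]
grip_width: 0.0204
```

```bash
python3 - <<'E'
from h import *
shot("scene","s19.png",(180,40,310,160),5)
o=env.observe();print(o["time_s"],o["position"],o["tool_rot"][:,1],o["grip_width"],o["ft_force"])
E
```

```text
15.6333 [0.6461066  0.03325938 0.19897468] [ 0.61873618 -0.3390487  -0.70866883] 0.020246751663229843 [ 0.03488253  5.38232792 -5.43768911]
```

View pics/s19.png

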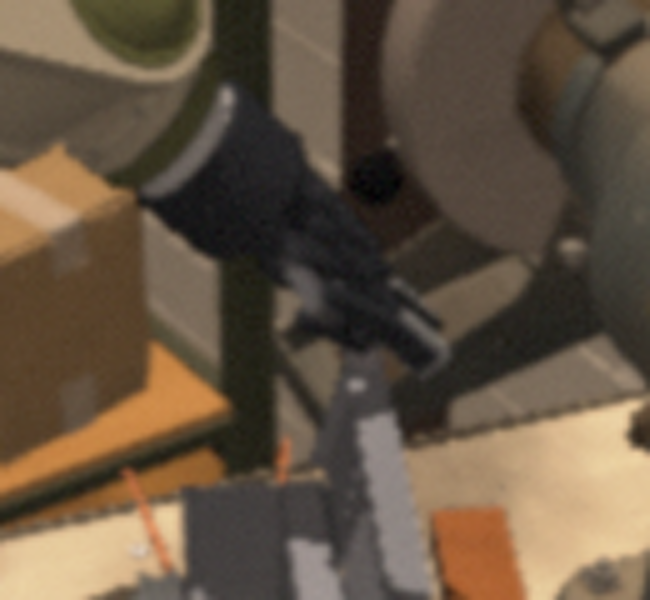

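Call:
carry_out(
  targets=[
    [[0.6,0,0,0,0,0,0],[0.3,0,0,0,0,0,0],[0.3,0,0,0,0,0,0],[0.3,-6,3,8,0,0,0],[0.3,-20,11,23,0,0,0],[0.3,-36,20,42,0,0,0],[0.3,-55,30,63,0,0,0],[0.3,-55,30,63,0,0,0]],
  ],
)

```text
time_s: 16.3
position: [0.5899, 0.0647, 0.2687]
tool_rot: [[0.616, 0.626, 0.478], [-0.338, -0.338, 0.878], [0.711, -0.703, 0.003]]
ft_force: [0.5, -0.9, 0.6]
grip_width: 0.06
```

```bash
python3 - <<'E'
from h import *
shot("scene","s20.png",(140,30,310,230),3)
shot("top","t20.png",(140,100,320,245),4)
o=env.observe();print(o["time_s"],o["position"],o["tool_rot"],o["grip_width"],o["ft_force"])
E
```

```text
16.4 [0.59112507 0.06351468 0.2649196 ] [[ 0.61881959  0.62274378  0.47880319]
 [-0.3383172  -0.33881412  0.87792167]
 [ 0.70894554 -0.70526249  0.00102012]] 0.059905414077937466 [ 0.45073264 -0.57674385 -0.27110968]
```

View pics/s20.png

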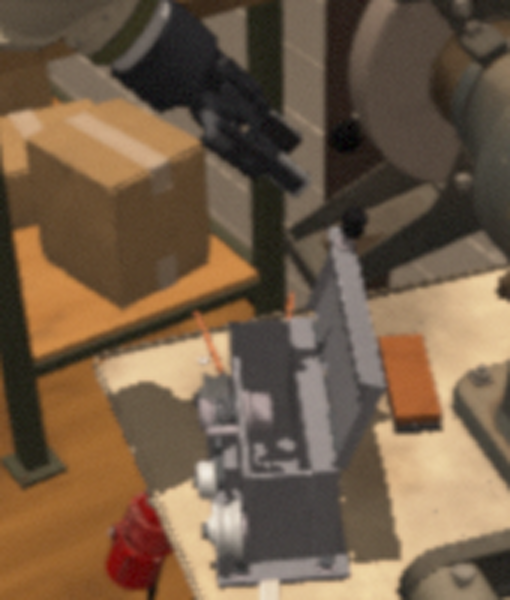

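View pics/t20.png

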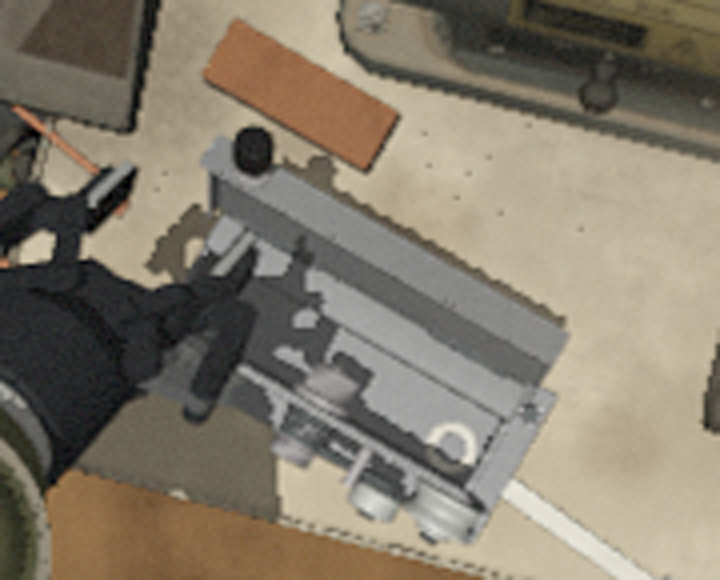

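```bash
python3 - <<'E'
from fit import *
o=env.observe();p=o["position"];R=o["tool_rot"]
def P(d):
    K=np.array([[d["fx"],0,d["cx"]],[0,d["fy"],d["cy"]],[0,0,1.]])
    return K@np.c_[cv2.Rodrigues(np.array(d["rvec"]))[0],np.array(d["tvec"]).ravel()]
for a,b in(((202.5,160),(238.3,90.7)),((172.5,142),(239,75))):
    X=cv2.triangulatePoints(P(dt),P(ds),np.array(a),np.array(b)).ravel();X=X[:3]/X[3]; print(X,"tool xyz mm",(R.T@(X-p)*1000).round(1), "world",((X-p)*1000).round(1))
top=get_image("top")["img"];sc=ds["img"]
for d,c,s,n in((dt,(140,100,320,245),4,"ot.png"),(ds,(180,40,270,120),7,"os.png")):
    im=cv2.resize(d["img"][c[1]:c[3],c[0]:c[2],::-1],None,fx=s,fy=s,interpolation=cv2.INTER_CUBIC)
    for k,col in((-.0,(0,0,255)),(.009,(0,255,0)),(.022,(255,0,0))):
        for q in proj(d,[p+R@np.array([x,k,z]) for z in(-.03,.03) for x in(-.011,.011)]): cv2.circle(im,tuple(((q-c[:2]+.5)*s).astype(int)),3,col,-1)
    cv2.imwrite("pics/"+n,im)
E
```

```text
[0.56718891 0.03729822 0.279612  ] tool xyz mm [  5.4 -18.2 -34.1] world [-24.3 -25.6  16.7]
[0.27827804 0.00170245 0.67581103] tool xyz mm [ 118.2 -465.4 -204.2] world [-313.2  -61.1  412.9]
```

View pics/ot.png

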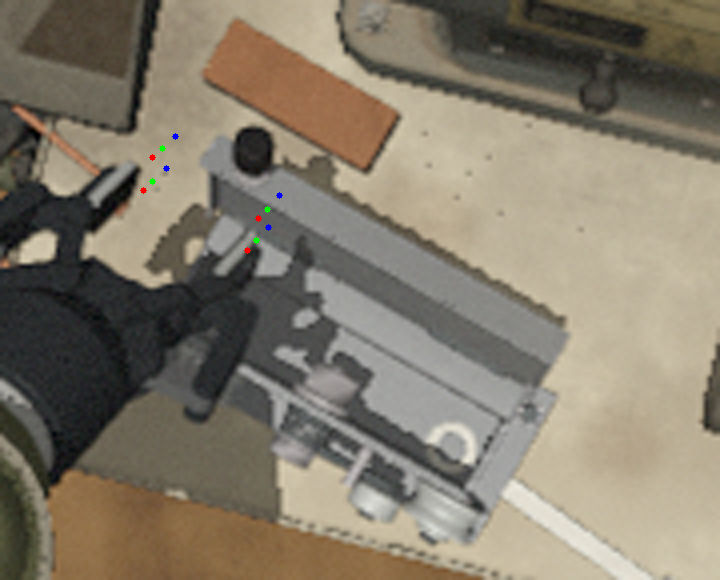

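View pics/os.png

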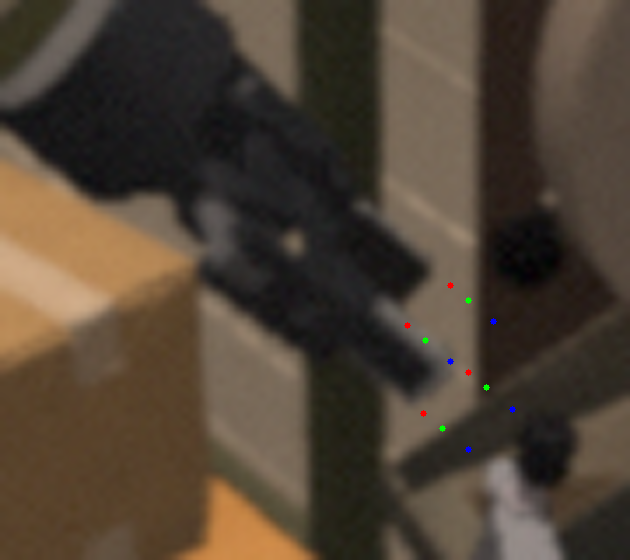

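```bash
python3 - <<'E'
from fit import *
from scipy.spatial.transform import Rotation as Ro
pp=[.51745,.01006,-.5]
o=env.observe();p=o["position"];R=o["tool_rot"];print(p)
im=cv2.resize(dt["img"][155:225,190:270,::-1],None,fx=8,fy=8,interpolation=cv2.INTER_CUBIC)
a=np.linspace(0,6.28,7)[:-1]+.19+np.pi/6
U=[(x,16*np.cos(t),86+16*np.sin(t)) for t in a for x in(-18,0)]+[(-59,-62*np.cos(.19),86-62*np.sin(.19)),(-24,101,108),(-24,-101,108),(24,101,108),(24,-101,108)]
for q in proj(dt,w(pp,U)): cv2.circle(im,tuple(((q-[190,155]+.5)*8).astype(int)),3,(0,0,255),-1)
cv2.imwrite("pics/head_t.png",im)
im=cv2.resize(ds["img"][130:230,195:275,::-1],None,fx=6,fy=6,interpolation=cv2.INTER_CUBIC)
for q in proj(ds,w(pp,U)): cv2.circle(im,tuple(((q-[195,130]+.5)*6).astype(int)),3,(0,0,255),-1)
cv2.imwrite("pics/head_s.png",im)
ux=np.r_[np.cos(-.5),np.sin(-.5),0];uy=np.r_[-ux[1],ux[0],0];z=np.r_[0,0,1]
Rv=np.c_[ux,-z,uy]; 
for a in(.19,0,-.19): 
    Rt=Ro.from_rotvec(ux*a).as_matrix()@Rv; print(a,"turn from now",Ro.from_matrix(Rt@R.T).as_rotvec(degrees=True).round(2))
    d=Rt[:,1]; H=w(pp,[(-4.5,0,86)])[0]
    for k in(13.5,-60,-120): print(k,((H+d*k/1000)*1000).round(1),((H+d*k/1000-p)*1000).round(1))
E
```

```text
[0.59164694 0.06264555 0.26237548]
0.19 turn from now [30.62 34.33  4.29]
13.5 [514.7  14.5  72.7] [ -76.9  -48.2 -189.6]
-60 [508.1   2.3 144.9] [ -83.6  -60.4 -117.5]
-120 [502.6  -7.7 203.8] [-89.  -70.3 -58.5]
0 turn from now [2.162e+01 3.940e+01 2.000e-02]
13.5 [513.5  12.2  72.5] [ -78.1  -50.4 -189.9]
-60 [513.5  12.2 146. ] [ -78.1  -50.4 -116.4]
-120 [513.5  12.2 206. ] [-78.1 -50.4 -56.4]
-0.19 turn from now [12.5  44.23 -4.25]
13.5 [512.3  10.   72.7] [ -79.4  -52.7 -189.6]
-60 [518.9  22.2 144.9] [ -72.7  -40.5 -117.5]
-120 [524.4  32.1 203.8] [-67.3 -30.5 -58.5]
```

View pics/head_t.png

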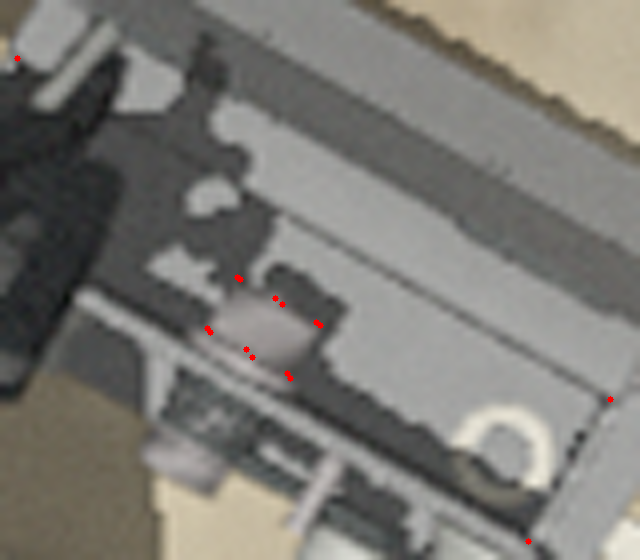

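View pics/head_s.png

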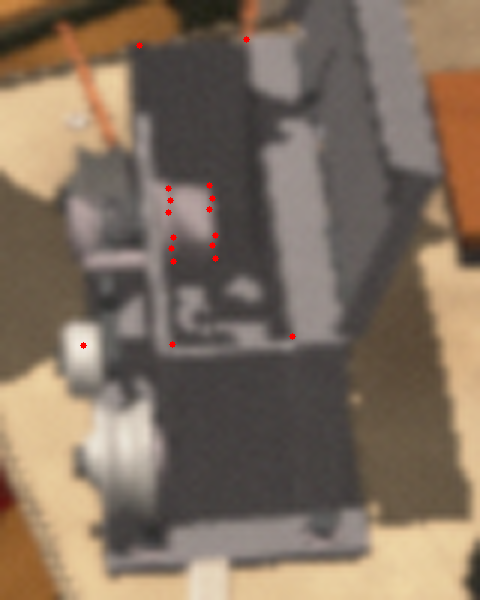

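Call:
carry_out(
  targets=[
    [[0.25,-8,-6,15,3,3.4,0.4],[0.25,-20,-16,20,7,8,1],[0.25,-35,-28,20,11,12.4,1.5],[0.25,-50,-40,15,15,16.8,2.1],[0.25,-65,-52,0,19,21.3,2.7],[0.25,-80,-63,-20,23,25.8,3.2],[0.25,-87,-69,-40,27,30.3,3.8],[0.25,-89,-70.3,-58.5,30.6,34.3,4.3],[0.25,-89,-70.3,-58.5,30.6,34.3,4.3],[0.25,-89,-70.3,-58.5,30.6,34.3,4.3],[0.25,-89,-70.3,-58.5,30.6,34.3,4.3]],
  ],
)

```text
time_s: 17.57
position: [0.5027, -0.0071, 0.2053]
tool_rot: [[0.877, 0.095, 0.47], [-0.48, 0.164, 0.862], [0.004, -0.982, 0.19]]
ft_force: [-0.3, 0.0, 0.2]
grip_width: 0.0639
```

```bash
python3 - <<'E'
from fit import *
from scipy.spatial.transform import Rotation as Ro
shot("scene","s21.png",(140,30,310,230),3)
shot("top","t21.png",(140,100,320,245),4)
pp=[.51745,.01006,-.5]
for i in range(3):
    o=env.observe();p=o["position"];R=o["tool_rot"];print(o["time_s"],p)
    if i<2:get_image("top")
ux=np.r_[np.cos(-.5),np.sin(-.5),0];uy=np.r_[-ux[1],ux[0],0];z=np.r_[0,0,1]
Rt=Ro.from_rotvec(ux*.19).as_matrix()@np.c_[ux,-z,uy]
print(Ro.from_matrix(Rt@R.T).as_rotvec(degrees=True).round(2))
H=w(pp,[(-4.5,0,86)])[0]; print("head in tool (rel TCP) mm",(Rt.T@(H-p)*1000).round(1))
for k in (-30,0,13.5): print(k,((H+Rt[:,1]*k/1000-p)*1000).round(1))
E
```

```text
17.7667 [ 0.50247259 -0.00656379  0.20576251]
17.8167 [ 0.50243098 -0.00663598  0.20561419]
17.8667 [ 0.50240914 -0.00674846  0.20546687]
[ 0.04  0.21 -0.03]
head in tool (rel TCP) mm [  0.6 121.5  -1. ]
-30 [  8.4  14.  -90. ]
0 [  11.1   19.  -119.5]
13.5 [  12.3   21.2 -132.7]
```

View pics/s21.png

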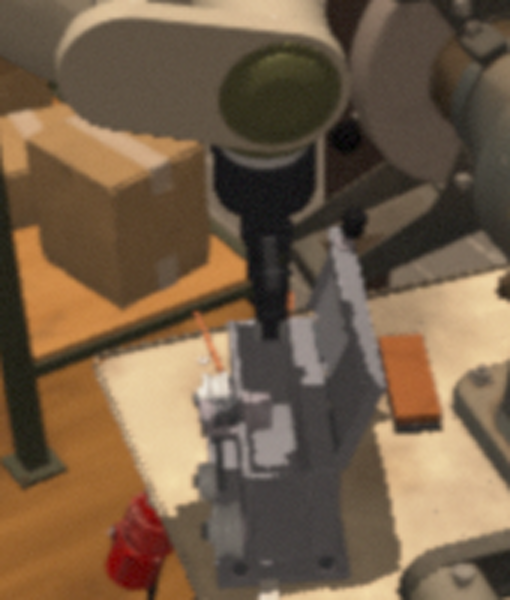

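View pics/t21.png

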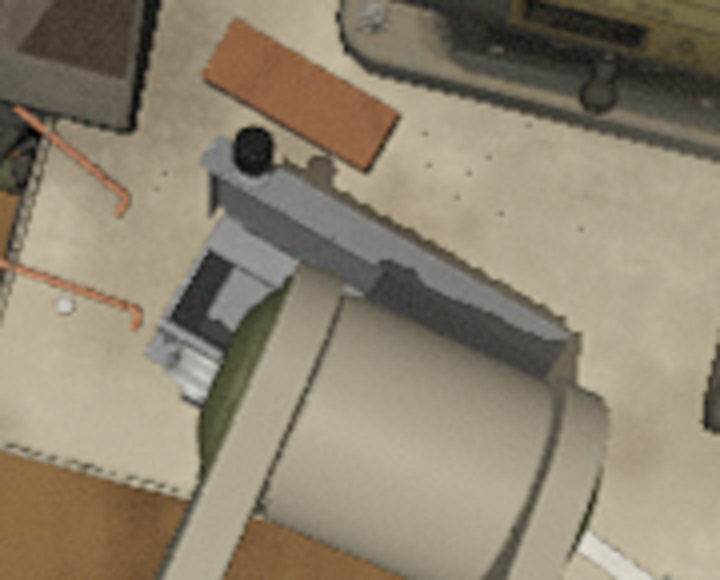

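Call:
carry_out(
  targets=[
    [[0.25,1.7,3,-18,0,0.2,0],[0.25,4,7,-45,0,0.2,0],[0.25,6.5,11,-70,0,0.2,0],[0.25,8.4,14,-90,0,0.2,0],[0.25,8.4,14,-90,0,0.2,0]],
  ],
)

```text
time_s: 18.28
position: [0.5093, 0.0078, 0.1119]
tool_rot: [[0.878, 0.084, 0.472], [-0.479, 0.168, 0.862], [-0.007, -0.982, 0.187]]
ft_force: [-0.6, 0.5, -0.0]
grip_width: 0.064
```

```bash
python3 - <<'E'
from fit import *
shot("scene","s22.png",(180,90,280,210),5)
o=env.observe();print(o["time_s"],o["position"],o["ft_force"])
E
```

```text
18.4333 [0.51138859 0.00663392 0.1160224 ] [ 0.13373164 -0.44510556  0.29133352]
```

View pics/s22.png

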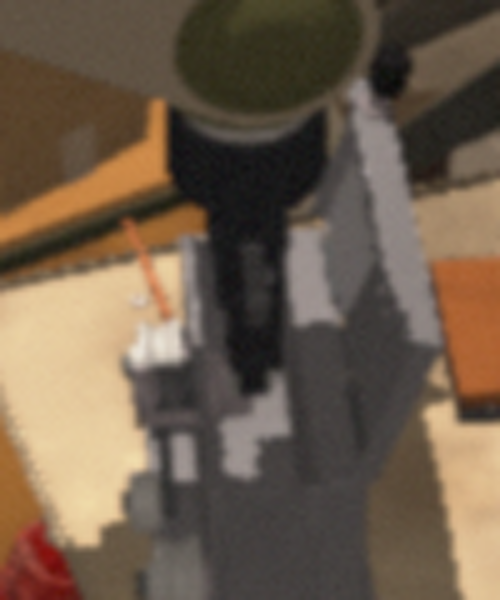

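```bash
python3 - <<'E'
from fit import *
pp=[.51745,.01006,-.5]
o=env.observe();p=o["position"];R=o["tool_rot"]; print(p)
c=(200,120,260,190);s=9
im=cv2.resize(ds["img"][c[1]:c[3],c[0]:c[2],::-1],None,fx=s,fy=s,interpolation=cv2.INTER_CUBIC)
def dot(P,col):
    for q in proj(ds,P): cv2.circle(im,tuple(((q-c[:2]+.5)*s).astype(int)),3,col,-1)
dot([p+R@np.array([x,k,z]) for z in(-.032,-.046) for x in(-.011,.011) for k in(-.009,)],(0,0,255))
a=np.linspace(0,6.28,7)[:-1]+.19+np.pi/6
dot(w(pp,[(x,16*np.cos(t),86+16*np.sin(t)) for t in a for x in(-18,0)]),(0,255,0))
cv2.imwrite("pics/x.png",im)
U=(w(pp,[(0,0,0),(1000,0,0),(0,1000,0)]));ux=U[1]-U[0];uy=U[2]-U[0]
print("TCP in unit",(p-U[0])@ux*1000,(p-U[0])@uy*1000)
E
```

```text
[0.51149453 0.00648185 0.11632834]
TCP in unit -3.5109567338154815 -5.9953244184080186
```

View pics/x.png

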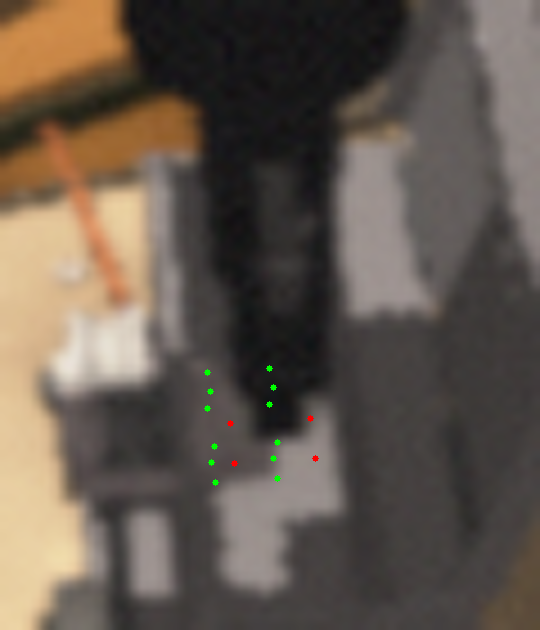

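Call:
carry_out(
  targets=[
    [[0.25,-1.8,1,0,0,0,0],[0.25,-0.8,3,-12,0,0,0],[0.25,0.5,5.2,-25,0,0,0],[0.25,1.5,7.2,-37,0,0,0],[0.25,2.1,8.2,-42.8,0,0,0],[0.25,2.1,8.2,-42.8,0,0,0],[0.25,2.1,8.2,-42.8,0,0,0]],
  ],
)

```text
time_s: 19.12
position: [0.5131, 0.0149, 0.0726]
tool_rot: [[0.877, 0.09, 0.471], [-0.48, 0.166, 0.862], [-0.001, -0.982, 0.189]]
ft_force: [-0.1, -0.8, -0.1]
grip_width: 0.0641
```

```bash
python3 - <<'E'
from fit import *
pp=[.51745,.01006,-.5]
shot("scene","s23.png",(180,90,280,210),5)
o=env.observe();p=o["position"];print(o["time_s"],p,o["ft_force"],o["grip_width"])
U=(w(pp,[(0,0,0),(1000,0,0),(0,1000,0)]));ux=U[1]-U[0];uy=U[2]-U[0]
print("TCP in unit",(p-U[0])@ux*1000,(p-U[0])@uy*1000)
E
```

```text
19.2667 [0.5133072  0.01479415 0.07281503] [ 0.17302263 -0.22871032  0.75889877] 0.06410144687677509
TCP in unit -5.9053200058699025 2.1684495298563067
```

View pics/s23.png

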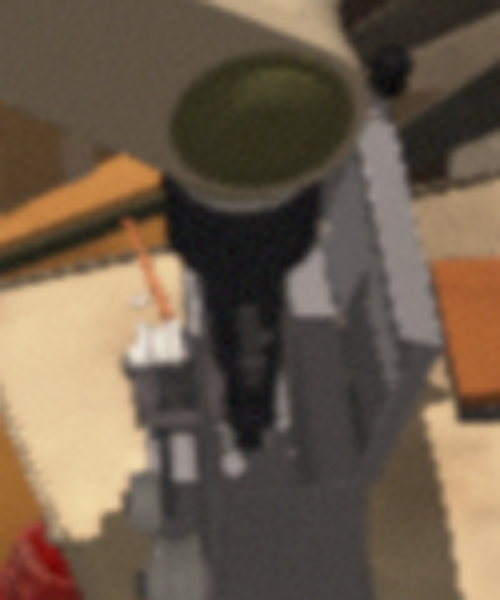

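Call:
carry_out(
  targets=[
    [[0.5,0,0,0,0,0,0],[0.65,0,0,0,0,0,0],[0.8,0,0,0,0,0,0],[0.9,0,0,0,0,0,0],[0.9,0,0,0,0,0,0],[0.9,0,0,0,0,0,0],[0.9,0,0,0,0,0,0]],
  ],
  squeeze=60,
)

```text
time_s: 19.85
position: [0.5133, 0.0154, 0.0727]
tool_rot: [[0.877, 0.091, 0.471], [-0.48, 0.167, 0.861], [-0.0, -0.982, 0.19]]
ft_force: [0.7, 2.6, 5.7]
grip_width: 0.0263
```

```bash
python3 - <<'E'
from fit import *
pp=[.51745,.01006,-.5]
shot("scene","s24.png",(180,90,280,210),5)
o=env.observe();p=o["position"];print(o["time_s"],p,o["ft_force"],o["wrist_torque"],o["grip_width"],o["tool_rot"])
E
```

```text
20.0 [0.51332948 0.01537291 0.07266531] [0.03083437 4.19890909 4.73844879] [ 0.69845036 -0.03402035  0.01294569] 0.026690676324796637 [[ 8.77375196e-01  9.06741098e-02  4.71159178e-01]
 [-4.79804766e-01  1.66603052e-01  8.61412102e-01]
 [-3.88781428e-04 -9.81846031e-01  1.89679255e-01]]
```

View pics/s24.png

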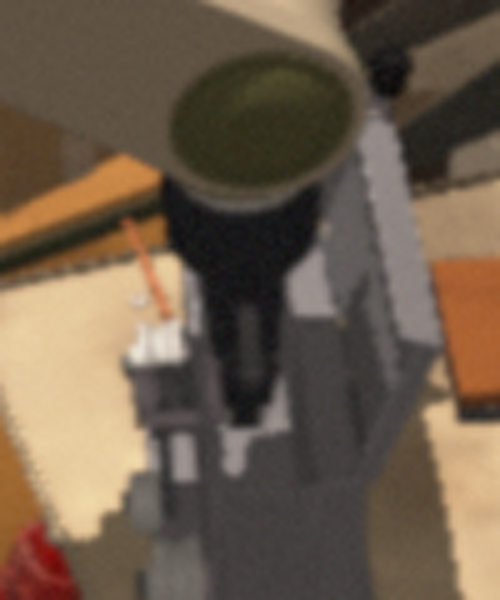

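Call:
carry_out(
  targets=[
    [[0.9,0,0,0,0,0,0],[0.9,-0.2,-0.4,0,-1.9,1,0],[0.9,-0.5,-0.9,-0.1,-3.8,2.1,0],[0.9,-0.7,-1.4,-0.2,-5.7,3.1,0],[0.9,-1,-1.8,-0.2,-7.6,4.2,0],[0.9,-1.2,-2.3,-0.2,-9.6,5.2,0],[0.9,-1.4,-2.7,-0.2,-11.5,6.2,0],[0.9,-1.7,-3.2,-0.2,-13.4,7.3,0],[0.9,-1.9,-3.6,-0.1,-15.3,8.3,0],[0.9,-2.2,-4.1,0,-17.2,9.4,0],[0.9,-2.4,-4.5,0,-19.1,10.4,0],[0.9,-2.4,-4.5,0,-19.1,10.4,0],[0.9,-2.4,-4.5,0,-19.1,10.4,0],[0.9,-2.4,-4.5,0,-19.1,10.4,0]],
  ],
  squeeze=90,
)

```text
time_s: 21.17
position: [0.5109, 0.0109, 0.0728]
tool_rot: [[0.877, -0.09, 0.471], [-0.48, -0.165, 0.862], [0.001, -0.982, -0.188]]
ft_force: [-1.2, 2.3, 7.9]
grip_width: 0.0262
```

```bash
python3 - <<'E'
from fit import *
pp=[.51745,.01006,-.5]
o=env.observe();p=o["position"];print(o["time_s"],p,o["ft_force"],o["wrist_torque"],o["grip_width"],o["tool_rot"].round(3))
c=(190,130,260,230);s=6
im=cv2.resize(ds["img"][c[1]:c[3],c[0]:c[2],::-1],None,fx=s,fy=s,interpolation=cv2.INTER_CUBIC)
for a,col in((.19,(255,0,0)),(0,(0,255,0)),(-.13,(0,255,255)),(-.19,(0,0,255))):
    for q in proj(ds,w(pp,[(-67,-62*np.cos(a),86-62*np.sin(a))])): cv2.circle(im,tuple(((q-c[:2]+.5)*s).astype(int)),2,col,-1)
cv2.imwrite("pics/s25.png",im)
shot("scene","s25b.png",(150,30,290,230),3)
shot("top","t25.png",(140,100,320,245),4)
E
```

```text
21.2667 [0.51090777 0.01093511 0.07281202] [-0.34529483  3.13487768  7.30580888] [ 0.67211192  0.13611063 -0.00659357] 0.026050354130847317 [[ 0.877 -0.09   0.471]
 [-0.48  -0.165  0.862]
 [ 0.001 -0.982 -0.188]]
```

View pics/s25.png

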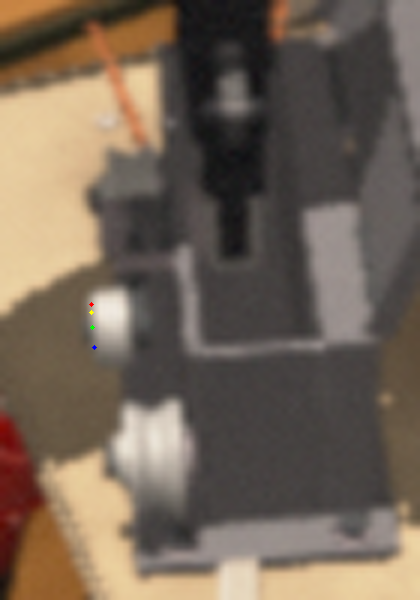

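View pics/s25b.png

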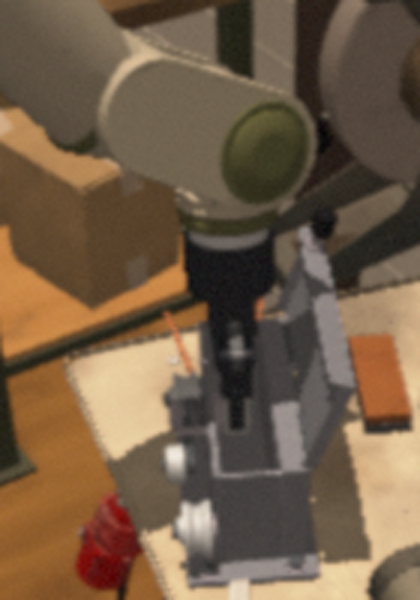

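View pics/t25.png

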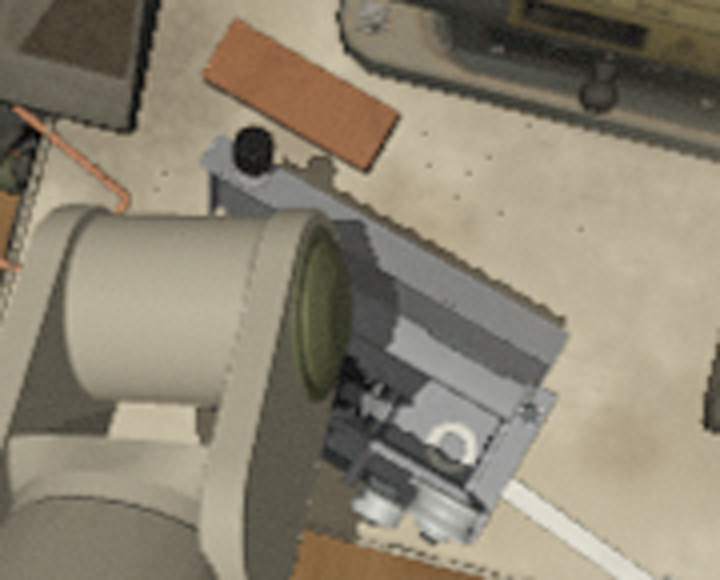

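```bash
python3 - <<'E'
from fit import *
from scipy.ndimage import label
a=cv2.imread("pics/s21.png"); b=cv2.imread("pics/s20.png")
d=ds
ims={"s20":cv2.imread("pics/s20.png")[(165-30)*3:(205-30)*3,(195-140)*3:(225-140)*3],
"s0":cv2.resize(cv2.imread("pics/s5.png")*0+0,(90,120)),
"now":cv2.resize(ds["img"][165:205,195:225,::-1],None,fx=3,fy=3,interpolation=cv2.INTER_CUBIC)}
ims["s0"]=cv2.resize(cv2.imread("pics/s1.png")[(165-120)*6:(205-120)*6,(195-190)*6:(225-190)*6],(90,120))
out=np.hstack([cv2.resize(ims[k],None,fx=2.8,fy=4.5,interpolation=cv2.INTER_CUBIC) for k in("s0","s20","now")])
for i in range(0,540,45): cv2.line(out,(0,i),(out.shape[1],i),(0,255,0),1)
cv2.imwrite("pics/cmp.png",out)
pp=[.51745,.01006,-.5]
for an in(.19,.13,0,-.13,-.19): print(an,proj(ds,w(pp,[(-67,-62*np.cos(an),86-62*np.sin(an)),(-67,-62*np.cos(an),86-62*np.sin(an)+16)])).round(1).tolist())
E
```

```text
0.19 [[205.2, 187.4], [204.9, 182.6]]
0.13 [[205.1, 186.4], [204.8, 181.6]]
0 [[205.0, 184.2], [204.7, 179.3]]
-0.13 [[204.8, 181.6], [204.5, 176.7]]
-0.19 [[204.7, 180.3], [204.4, 175.4]]
```

View pics/cmp.png

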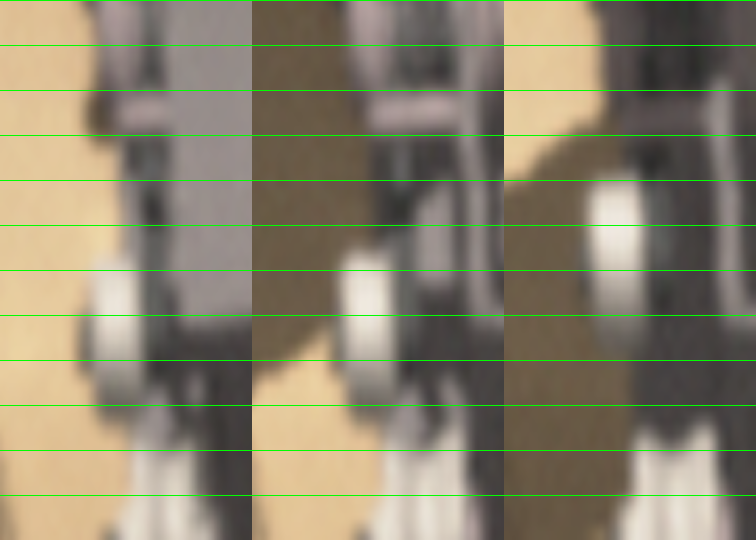

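Call:
carry_out(
  targets=[
    [[0.9,-0.2,-0.4,0,-1.5,0.8,0],[0.9,-0.4,-0.7,0.2,-3.1,1.7,0],[0.9,-0.4,-0.7,0.2,-3.1,1.7,0],[0.9,-0.4,-0.7,0.2,-3.1,1.7,0]],
  ],
  squeeze=90,
)

```text
time_s: 21.8
position: [0.5106, 0.0102, 0.0727]
tool_rot: [[0.877, -0.118, 0.466], [-0.481, -0.217, 0.85], [0.0, -0.969, -0.247]]
ft_force: [-2.8, -0.5, 5.6]
grip_width: 0.026
```

```bash
cat > cmp.py <<'E'
from fit import *
import sys
o=env.observe();p=o["position"];print(o["time_s"],p,o["ft_force"],o["wrist_torque"],o["grip_width"],o["tool_rot"].round(3)[2])
n=ds["img"][165:205,195:225]; np.save("pics/%s.npy"%sys.argv[1],n)
k=cv2.resize(n[:,:,::-1],None,fx=8.4,fy=13.5,interpolation=cv2.INTER_CUBIC)
old=cv2.imread("pics/cmp.png")
out=np.hstack([old[:,252:504],old[:,504:],k])
for i in range(0,540,45): cv2.line(out,(0,i),(out.shape[1],i),(0,255,0),1)
cv2.imwrite("pics/%s.png"%sys.argv[1],out)
E
python3 cmp.py c2
```

```text
21.9 [0.51058197 0.01016837 0.07269763] [-1.77422118 -0.12675555  5.38992552] [ 1.47863284 -0.55390876 -0.17889275] 0.025554230009093563 [ 0.    -0.969 -0.247]
```

View pics/c2.png

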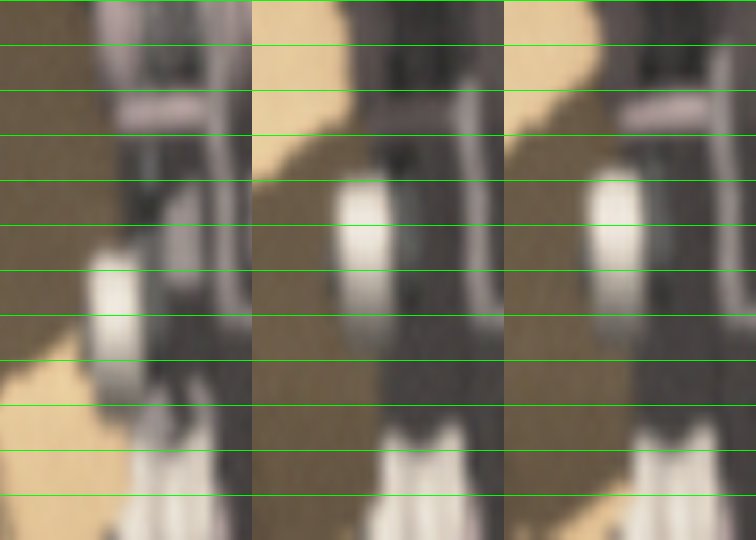

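```bash
python3 - <<'E'
from fit import *
U=8
def up(im,f): return cv2.resize(im,None,fx=U/f,fy=U/f,interpolation=cv2.INTER_CUBIC)
g=lambda im: cv2.cvtColor(im,cv2.COLOR_BGR2GRAY).astype(np.float32)
rest={}
rest["s20"]=up(g(cv2.imread("pics/s20.png")[(165-30)*3:(205-30)*3,(195-140)*3:(225-140)*3]),3)
rest["s0"]=up(g(cv2.imread("pics/s1.png")[(165-120)*6:(205-120)*6,(195-190)*6:(225-190)*6]),6)
rest["s13"]=None
now=up(g(np.load("pics/c2.npy")[:,:,::-1].copy()),1)
# template: roller in now; cols 10..17 px, rows 12.5..26.5
for n in("s20","s0"):
    for (r0,r1,c0,c1) in((12,27,10.5,16.5),(12,20,10.5,16.5),(11.5,26,11,16)):
        t=now[int(r0*U):int(r1*U),int(c0*U):int(c1*U)]
        m=cv2.matchTemplate(rest[n][:,int((c0-1)*U):int((c1+1.5)*U)],t,cv2.TM_CCOEFF_NORMED);_,v,_,l=cv2.minMaxLoc(m)
        print(n,(r0,r1),v,"dy px",l[1]/U-r0,"dx",l[0]/U-1)
pp=[.51745,.01006,-.5]
for x in(-67,-59):
  q=lambda a: proj(ds,w(pp,[(x,-62*np.cos(a),86-62*np.sin(a))]))[0,1]
  print(x,[(round(t,2),round(float(q(.19)-q(.19-t)),2)) for t in(.26,.29,.32,.35,.38)])
E
```

```text
s20 (12, 27) 0.8348087072372437 dy px 5.5 dx 0.375
s20 (12, 20) 0.9825061559677124 dy px 6.0 dx 0.25
s20 (11.5, 26) 0.9427938461303711 dy px 5.75 dx 0.375
s0 (12, 27) 0.8493475317955017 dy px 4.625 dx 0.125
s0 (12, 20) 0.7215750813484192 dy px 19.125 dx 1.5
s0 (11.5, 26) 0.8304508924484253 dy px 5.25 dx 0.375
-67 [(0.26, 4.56), (0.29, 5.17), (0.32, 5.79), (0.35, 6.42), (0.38, 7.07)]
-59 [(0.26, 4.56), (0.29, 5.17), (0.32, 5.79), (0.35, 6.42), (0.38, 7.06)]
```

Call:
carry_out(
  targets=[
    [[0.9,0,0,0,0,0,0],[0.9,-0.2,-0.3,0.1,-1.3,0.7,0],[0.9,-0.4,-0.6,0.2,-2.6,1.4,0],[0.9,-0.4,-0.6,0.2,-2.6,1.4,0],[0.9,-0.4,-0.6,0.2,-2.6,1.4,0]],
  ],
  squeeze=110,
)

```text
time_s: 22.42
position: [0.5103, 0.0094, 0.0731]
tool_rot: [[0.877, -0.142, 0.458], [-0.48, -0.263, 0.837], [0.001, -0.954, -0.299]]
ft_force: [-1.9, 2.0, 7.9]
grip_width: 0.0255
```

```bash
python3 cmp.py c3; python3 - <<'E'
import numpy as np,cv2
U=8
g=lambda n: cv2.resize(cv2.cvtColor(np.load("pics/%s.npy"%n),cv2.COLOR_RGB2GRAY).astype(np.float32),None,fx=U,fy=U,interpolation=cv2.INTER_CUBIC)
a,b=g("c2"),g("c3");t=b[12*U:26*U,11*U:16*U];m=cv2.matchTemplate(a[:,10*U:17*U],t,cv2.TM_CCOEFF_NORMED);_,v,_,l=cv2.minMaxLoc(m);print(v,l[1]/U-12)
E
```

```text
22.5167 [0.51025756 0.00942641 0.07308547] [-2.07460269  1.20163168  7.98869916] [ 1.38732102 -0.42209308 -0.15894037] 0.02585006051708618 [ 0.001 -0.954 -0.299]
0.9983636736869812 0.0
```

View pics/c3.png

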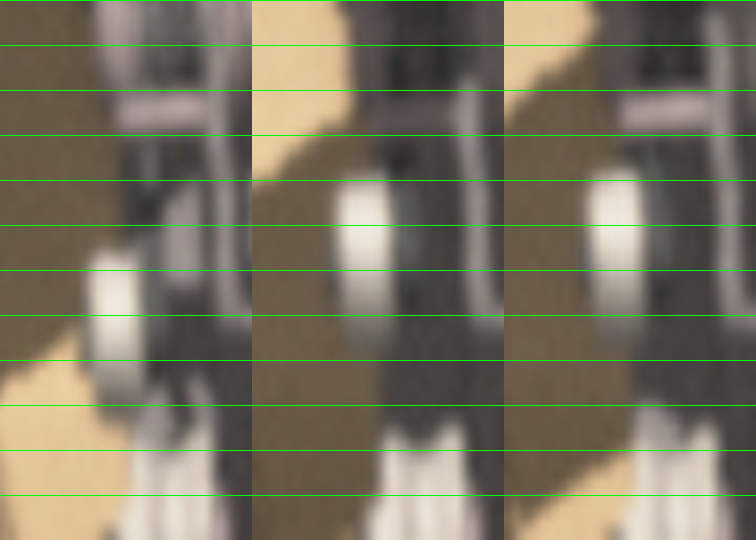

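Call:
carry_out(
  targets=[
    [[0.9,0,0,0,0,0,0],[0.9,0,0,0,0,0,0],[0.9,0,0,0,0,0,0],[0.9,0,0,0,0,0,0],[0.9,0,0,0,0,0,0],[0.9,0,0,0,0,0,0],[0.9,0,0,0,0,0,0],[0.9,0,0,0,0,0,0],[0.9,0,0,0,0,0,0],[0.9,0,0,0,0,0,0],[0.9,0,0,0,0,0,0],[0.9,0,0,0,0,0,0]],
  ],
)

```text
time_s: 23.52
position: [0.5102, 0.0095, 0.0731]
tool_rot: [[0.877, -0.142, 0.458], [-0.48, -0.263, 0.837], [0.001, -0.954, -0.299]]
ft_force: [-1.5, 1.6, 8.2]
grip_width: 0.026
```

```bash
python3 cmp.py c4; python3 - <<'E'
import numpy as np,cv2
from h import *
U=8
g=lambda n: cv2.resize(cv2.cvtColor(np.load("pics/%s.npy"%n),cv2.COLOR_RGB2GRAY).astype(np.float32),None,fx=U,fy=U,interpolation=cv2.INTER_CUBIC)
a,b=g("c3"),g("c4");t=b[12*U:26*U,11*U:16*U];m=cv2.matchTemplate(a[:,10*U:17*U],t,cv2.TM_CCOEFF_NORMED);_,v,_,l=cv2.minMaxLoc(m);print(v,l[1]/U-12)
shot("scene","s26.png",None,1.5)
E
```

```text
23.6167 [0.51024155 0.00945743 0.07308628] [-0.79331972  2.13275439  8.301416  ] [ 1.36832064 -0.35608767 -0.18044224] 0.025662378010561725 [ 0.001 -0.954 -0.299]
0.9997305274009705 0.0
```

View pics/s26.png

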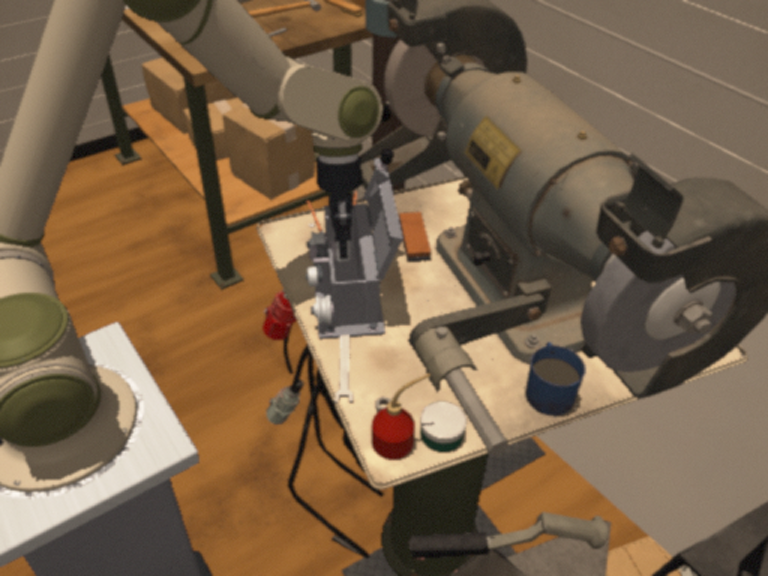

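```bash
python3 - <<'E'
from rig import env
print(env.close_job())
E
```

```text
the job is handed in; nothing more can be done
None
```

The job is handed in. The cover is open on its stop, the bolt looks turned to its stop, and the fingers still hold the hex head. No verdict was reported, so this rests on my own checks.

**Cover:** It took four tries. The first missed because the fingertips end about at the TCP, not 22 mm ahead of it. In the second and third the knob slipped out at 70–80° and the cover fell shut. The fourth, with the tool tilting towards the robot, brought the cover over, and after release the pictures show it lying open.

**Bolt:** I gripped the head in the gap and turned it counter-clockwise, taking the tool about 28° in all.

**Last checks, at about 23.6 s:**
- **At the stop:** the last 3° of tool turn and a further 1 s hold moved the roller 0.0 px in the image. The wrist torque had already risen by about 1 N m, more than the spring can give.
- **Disagreement:** the roller's image shift on its own gives only about 0.33 rad, with an error of about 0.03. That is barely over the required 0.32 and below the 0.38 at the stop, so the margin is not confirmed. The tool turned about 0.11 rad more than the head should have.
- **Grip:** squeeze is set to 110 N, the opening is steady at about 26 mm, and the grasp point is about 17 mm from the head's centre by the reported pose.
- **Surroundings:** I saw no contact with the roller arm and nothing lying around had visibly moved, though I did not measure the bystanders.

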